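# Set up a UV cure of glued lenses

### The arm

A 6-joint arm with a two-finger parallel gripper is mounted at the origin on the work surface. World frame = base frame: x ahead of the robot, y to its left, z up, the work surface at z = 0. Lengths are in mm, angles in rad, forces in N, time in s.
With the tool pointing down it reaches from about 350 to 975 mm from the base axis. Payload 7.1 kg.
Tool frame: the origin (TCP) lies midway between the tips of the shut fingers; the grasp point (between the pads) lies 19 mm behind it; z points along the fingers, y is the line along which they close (so a half turn about z gives the same grasp; the last joint's range is limited). The gripper opens to 88 mm and grips with 3 to 60 N. Pads are 20 mm wide; open, the fingers measure 115 mm over their backs; the gripper's body (75 mm by 178 mm) begins 61 mm behind the grasp point.
Start: joints at [1.218, 0.423, 1.63, -0, 1.089, -0.019], TCP at [204.74, 590.497, 222.675] pointing down, gripper open.
Joint ranges: [-3, 3], [-0.9, 2.11], [0.09, 2.58], [-1.31, 4.45], [0.11, 2.69], [-2.54, 2.54]. Speed limits (rad/s): [2.39, 2.39, 3.01, 3.14, 3.14, 3.14].

### API

Orientations are given as a rotation vector (axis times angle).
In Python, from workcell import ctrl gives the robot as it stands. The module is installed in compiled form; this text tells all that it offers.
- The arm moves only by the tool apply_moves, never from a script. Its argument "targets" is a list of rows, each a list of 3 entries, a list of its own where there are three numbers: the opening, from -1 (shut) to 1 (fully open), then the shift along the tool's x, y, z normalised to -1 to 1, where 1 is 5 cm, then the turn, a rotation vector about the tool's x, y, z normalised to -1 to 1, where 1 is 90 degrees. In form: [[jaw, [x, y, z], [wx, wy, wz]], ...]. A call has 1 to 8 rows; each row shifts and turns the commanded pose from where the row before left it, along the tool's axes as they then stand; what a row does not reach is not made up. A row lasts 1/8 s, in which the tool goes at most 62.5 mm and 10.7 degrees, less where a joint would pass 70% of its speed; a pose out of reach is approached as far as the arm can. A call with a number of a shift or a turn outside -1 to 1 is refused whole. A call with a gripper value outside its range is refused whole. The fingers move at their own pace and stop on an object; the grip force is fixed at half the most. Time passes only in rows, so rows that do not move let the fingers close. It gives the time, the measured TCP pose, the force, the opening and the grip force at its end, in the units of the state.
- ctrl.get_obs(): the state, without advancing time (a new reading comes with each control period).
- ctrl.get_image(name): name is "scene" or "top" or "wrist"; returns a dict with "pixels" (384x512x3 uint8, blue, green, red), "camera_matrix" (3x3 intrinsics, pixels), "view" (4x4, takes a point from world to camera coordinates); the wrist camera has in their place "hand_eye" (4x4, takes a point from camera to tool coordinates, whose origin is the TCP and whose axes are the flange's). Camera axes: x right, y down, z forward; pixel columns grow to the right and rows downward; lengths in mm; the calibration is good to about 2 mm. A picture is of the moment at which its call begins: read the wrist's pose just before it. There is no depth.
- ctrl.close_job(): hands the job in; it is judged then, once.
Trained networks look in the newest picture that a camera, given by its name, has taken for a name from the list of things; names that differ only in an ending like _2 or _b are one class to them, and where a whole thing is asked for, a point or a joint stands for the part that bears it (a point fixed in the world has none). Each returns a list of dicts, best first, with "score" (0 to 1); they miss things now and then, are a little off and sometimes report something else, mostly with a low value. They report only what shows in the picture. A call takes as long as a camera call.
- ctrl.masks_of(label, camera): "region" (384x512 bool, what is visible of it) and "bbox" ([left, top, right, bottom] in pixels, round what is visible of it).
- ctrl.pinpoint(label, camera): "xy" ([column, row] in pixels: a listed point, or the origin of a listed thing).
The state is a dict: "t": time; "qpos": joint angles; "qvel": joint speeds; "joint_torque": joint torques, N m; "ee_pos": TCP position; "orientation": TCP orientation; "ft_force": force on the tool from outside, world axes, zero at the start; "moment": the same for the moment, N m; "width": finger opening in mm; "grasp_force": force on a finger pad.
Only numpy, scipy, OpenCV 4.12 (cv2) and the standard library are available. Lean on these libraries where they do the work, as an engineer would, in place of code of your own. Each camera call takes 0.05 s, during which the arm holds its last target. There are 200 camera calls.

### The job

Set up the UV cure: stand each glued lens barrel upright on the bench squarely in front of the violet window of the lamp of its own colour, about 2 cm clear of it, stand the yellow light meter, if it is out, midway between the two lamps, and put every glue bottle on the bench into the grey light-proof box and shut its lid. Only when all of that is in place, turn the timer's knob clockwise until it clicks over and stays there. Leave the other things on the bench where they are.

Things in the scene. Friction and masses are not known exactly. Their poses are not given: they have to be found in the camera images.
- mat: Thin dark mat (flat, no height to speak of) 200 x 360 mm on which the two lamps stand. Origin: on the table, exactly midway between the two lamps; its x points away from the robot, its y runs along the line through both lamps, which stand 240 mm apart. The mat reaches from x = -150 to +50 mm
- lamp_red: Fixed UV lamp, a grey block 60 x 60 mm, 84 mm high, with a red top 12 mm thick. One face has a violet window (also marked by a violet stripe on the top along that edge). Origin: centre of its underside; the window faces along the lamp's own -x and lies 30 mm from the origin; z up. The lamps face roughly towards the robot, each turned a little
- lamp_blue: Fixed UV lamp, a grey block 60 x 60 mm, 84 mm high, with a blue top 12 mm thick. One face has a violet window (also marked by a violet stripe on the top along that edge). Origin: centre of its underside; the window faces along the lamp's own -x and lies 30 mm from the origin; z up. The lamps face roughly towards the robot, each turned a little
- lens_red: Lens barrel, upright black cylinder 52 mm across, 42 mm high, with a red band and a red ring round the dark glass on top. Origin: centre of its underside, z up. May be absent (None)
- lens_blue: Lens barrel, upright black cylinder 52 mm across, 42 mm high, with a blue band and a blue ring round the dark glass on top. Origin: centre of its underside, z up. May be absent (None)
- meter: Light meter, upright yellow cylinder 48 mm across, 30 mm high, with a white dome 15 mm high on top. Origin: centre of its underside, z up. May be absent (None)
- glue0: Small amber glue bottle with a black cap, 32 mm across, 62 mm high over all, standing upright. Origin: centre of its underside, z up. May be absent (None)
- glue1: Small amber glue bottle with a black cap, 32 mm across, 62 mm high over all, standing upright. Origin: centre of its underside, z up. May be absent (None)
- glue2: Small amber glue bottle with a black cap, 32 mm across, 62 mm high over all, standing upright. Origin: centre of its underside, z up. May be absent (None)
- box: Fixed grey open box, outside 150 (x) x 200 (y) x 80 mm high, walls and floor 5 mm. Origin: centre of its underside; x points away from the robot to the hinged side, z up. Inside there is room for three bottles standing side by side along y, 55 mm apart
- lid (a joint): Angle of the box's white lid: 0 is shut, it grows as the lid opens (1.57 is upright, up to 1.9). A stiff hinge: the lid stays at any angle. The lid is a plate 150 x 200 x 8 mm, with a black knob that stands 35 mm or so off its outer face, 30 mm from its free edge, halfway along it
- lid_hinge (a point): Middle of the lid's hinge line, at the box's far top edge, 75 mm along the box's x from its centre and 80 mm up. The line runs along the box's y. The point turns with the lid: its -x points from the hinge to the lid's free edge, z is the lid's outward normal
- lid_handle (a point): Top of the knob on the lid's outer face: 30 mm from the free edge, 43 mm above the lid's inner face
- timer: Fixed white timer, 120 x 120 x 50 mm high, with the knob in the middle of its top. Origin: centre of its underside, z up
- dial (a joint): Turn of the knob: 0 at the start, grows clockwise seen from above. A sprung detent resists up to 0.55 (peak about 0.12 N m, springs back if let go earlier); past that it clicks over and rests at 1.1, the end stop
- dial_grip (a point): On the knob's axis, 87 mm above the table, at the height to grip its bar. The bar is 42 mm long along this point's x, 14 mm wide along its y, 32 mm high, its top 7 mm above this point. The point turns with the knob
- cup: Bystander, leave where it is: steel cup, 54 mm across, 35 mm high
- tape: Bystander, leave where it is: roll of yellow tape, lying flat, 54 mm across, 18 mm high
- cap: Bystander, leave where it is: flat black lens cap on the mat, 44 mm across, 12 mm high
- jar: Bystander, leave where it is: glass jar with a blue lid, 44 mm across, 55 mm high
- brush: Bystander, leave where it is: brush lying flat, 120 mm long

How it is judged:
By the outcome, as a careful person would: the job done as asked, in the order asked, and still so for the second after the job is handed in, with the robot touching nothing.
Of lens_red, lens_blue, meter only 2 to 3 are there at a start; the rules pass over those that are not, and their reading is None.
Of glue0, glue1, glue2 only 2 to 3 are there at a start; the rules pass over those that are not, and their reading is None.
At some moment in a run one of lens_red, lens_blue, meter may be knocked a few centimetres aside while the robot is not near it.
Once in a run the grip may slacken for a moment while it holds something.
It also fails if it takes over 208 s, if anything falls off the work surface, if the arm or the gripper's body presses on something with over 40 N, if the wrist force passes 120 N, or if a joint passes its speed limit or range.

## Working session

There is one attempt and no reset: what is moved stays moved. The work goes in short steps, Python scripts to look and compute and a tool call to move; the robot and the scene stay as the last step left them, time stands still between calls to the robot, and variables do not carry over. Pictures are saved under pics/ and viewed, at most 14 in all, crops included, and the job is handed in when it is done.

Besides the shell and the picture viewer there is one more tool, called after "Request:" by a JSON object that holds its "fn" and its "kwargs", one argument or row to a line. apply_moves: Moves the arm, as the interface text tells. Scaled input: -1 to 1 covers 5 cm each way for a shift and 90 degrees each way for a turn. Its arguments: {"type":"object","properties":{"targets":{"type":"array"}},"required":["targets"]}

```bash
mkdir -p pics
cat > h.py <<'E'
import numpy as np, cv2
from workcell import ctrl
from scipy.spatial.transform import Rotation as R
def snap(cam,fn=None):
    o=ctrl.get_obs(); im=ctrl.get_image(cam)
    if fn: cv2.imwrite('pics/'+fn,im['pixels'])
    K=np.array(im['camera_matrix'])
    if cam=='wrist':
        T=np.eye(4);T[:3,:3]=R.from_rotvec(o['orientation']).as_matrix();T[:3,3]=o['ee_pos']
        C=T@np.array(im['hand_eye'])
    else: C=np.linalg.inv(np.array(im['view']))
    return K,C,im['pixels']
def ray(K,C,xy,z):
    d=C[:3,:3]@np.linalg.solve(K,[xy[0],xy[1],1]); return C[:3,3]+d*(z-C[2,3])/d[2]
def proj(K,C,p):
    q=np.linalg.inv(C)@np.append(p,1); u=K@q[:3]; return u[:2]/u[2]
def pin(l,cam):
    return [(np.round(d['xy'],1),round(d['score'],2)) for d in ctrl.pinpoint(l,cam)]
E
python3 - <<'E'
from h import *
o=ctrl.get_obs();print({k:np.round(v,3) for k,v in o.items()})
Z=dict(mat=0,lamp_red=0,lamp_blue=0,lens_red=0,lens_blue=0,meter=0,glue0=0,box=0,lid_hinge=80,lid_handle=120,timer=0,dial_grip=87,cup=0,tape=0,cap=0,jar=0,brush=0)
for cam in ['scene','top']:
    K,C,_=snap(cam,cam+'0.png'); print(cam,C[:3,3].round(),K[0,0])
    for l,z in Z.items():
        print(l,[(p.tolist(),s,ray(K,C,p,z)[:2].round().tolist()) for p,s in pin(l,cam)])
E
```

```text
{'t': np.float64(0.0), 'qpos': array([ 1.218,  0.424,  1.631,  0.   ,  1.089, -0.019]), 'qvel': array([ 0.   , -0.002, -0.002, -0.001,  0.002,  0.001]), 'joint_torque': array([ 2.0000e-03, -5.4464e+01, -2.7366e+01,  6.4000e-02,  2.3000e-02,
       -0.0000e+00]), 'ee_pos': array([204.54, 590.02, 221.92]), 'orientation': array([-5.220e-01, -3.098e+00,  2.000e-03]), 'ft_force': array([ 0.12 ,  0.228, -0.214]), 'moment': array([ 0.002, -0.009, -0.024]), 'grasp_force': np.float64(0.0), 'width': np.float64(87.895)}
scene [ 958. -274.  824.] 377.0817585917473
mat [([281.3, 244.6], 0.89, [642.0, 4.0])]
lamp_red [([313.7, 218.1], 0.65, [627.0, 116.0])]
lamp_blue [([240.4, 275.2], 0.66, [654.0, -120.0]), ([255.6, 220.7], 0.53, [552.0, -11.0])]
lens_red [([272.1, 182.0], 0.68, [475.0, 93.0])]
lens_blue [([158.4, 244.7], 0.66, [478.0, -245.0])]
meter [([114.6, 234.7], 0.67, [393.0, -325.0])]
glue0 [([203.5, 219.4], 0.83, [476.0, -119.0]), ([145.9, 212.6], 0.72, [376.0, -233.0])]
box [([334.6, 140.8], 0.92, [454.0, 331.0])]
lid_hinge [([372.8, 123.6], 0.91, [512.0, 400.0])]
lid_handle [([401.7, 9
[... 994 characters left out ...]
 231.3], 0.83, [454.0, 328.0])]
lid_hinge [([113.6, 211.4], 0.82, [497.0, 388.0])]
lid_handle [([75.5, 186.1], 0.93, [552.0, 474.0]), ([246.6, 246.5], 0.64, [415.0, 42.0])]
timer [([401.8, 205.6], 0.91, [546.0, -382.0]), ([225.1, 171.6], 0.66, [629.0, 115.0])]
dial_grip [([72.9, 187.3], 0.74, [555.0, 496.0]), ([416.0, 200.8], 0.62, [545.0, -387.0])]
cup [([289.2, 249.9], 0.7, [415.0, -70.0]), ([274.7, 200.6], 0.69, [550.0, -28.0]), ([312.6, 168.0], 0.18, [647.0, -133.0])]
tape [([246.4, 247.0], 0.63, [419.0, 47.0])]
cap [([350.9, 264.9], 0.72, [379.0, -238.0]), ([273.2, 198.5], 0.53, [556.0, -23.0])]
jar [([360.1, 164.2], 0.62, [662.0, -268.0])]
brush [([172.8, 162.3], 0.58, [652.0, 264.0])]
```

View pics/scene0.png

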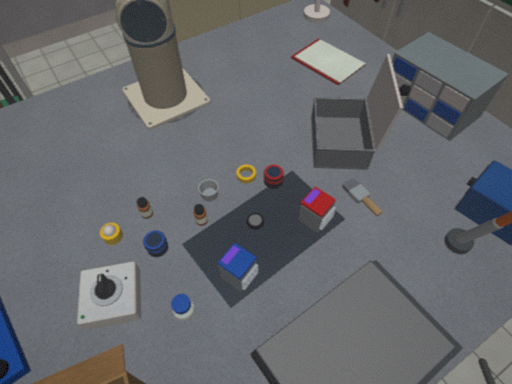

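View pics/top0.png

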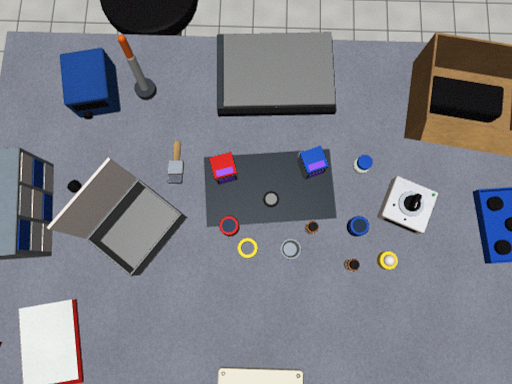

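The scene shows two glue bottles (scene px 143,207 and 201,215), both lenses (274,175 and 155,242), the meter (110,233), and the box with its lid open (350,130). I'll take a closer look at the lamp area with the wrist camera.

Request:
{"fn": "apply_moves", "kwargs": {
  "targets": [
    [1,[-0.88,-0.735,-0.3],[0,0,0]],
    [1,[-0.88,-0.735,-0.3],[0,0,0]],
    [1,[-0.88,-0.735,-0.3],[0,0,0]],
    [1,[-0.88,-0.735,-0.3],[0,0,0]],
    [1,[-0.88,-0.735,-0.3],[0,0,0]],
    [1,[-0.88,-0.735,-0.3],[0,0,0]]
  ]
}}

```text
t: 2.55
ee_pos: [382.6, 294.1, 313.5]
orientation: [0.521, 3.097, 0.001]
ft_force: [0.6, -0.1, 0.1]
width: 87.9
grasp_force: 0.0
```

Request:
{"fn": "apply_moves", "kwargs": {
  "targets": [
    [1,[-0.88,-0.735,-0.3],[0,0,0]],
    [1,[-0.88,-0.735,-0.3],[0,0,0]],
    [1,[-0.88,-0.735,-0.3],[0,0,0]],
    [1,[-0.88,-0.735,-0.3],[0,0,0]],
    [1,[-0.88,-0.735,-0.3],[0,0,0]],
    [1,[-0.88,-0.735,-0.3],[0,0,0]],
    [1,[0,0,0],[0,0,0]]
  ]
}}

```text
t: 3.42
ee_pos: [560.9, -2.1, 403.5]
orientation: [0.528, 3.095, -0.0]
ft_force: [-0.7, 1.4, 0.0]
width: 88.1
grasp_force: 0.0
```

```bash
cat >> h.py <<'E'
def tilt_down(): pass
def fitcol(px,K,C,z,cond,box=None,minA=15):
    hsv=cv2.cvtColor(px,cv2.COLOR_BGR2HSV); m=cond(hsv[...,0].astype(int),hsv[...,1].astype(int),hsv[...,2].astype(int)).astype(np.uint8)
    n,l,st,c=cv2.connectedComponentsWithStats(m); out=[]
    for i in range(1,n):
        if st[i,4]>=minA:
            cs,_=cv2.findContours((l==i).astype(np.uint8),0,2)
            P=np.array([ray(K,C,p[0],z)[:2] for p in cs[0]],np.float32)
            (cx,cy),(w,h),a=cv2.minAreaRect(P); out.append((st[i,4],round(cx,1),round(cy,1),round(w),round(h),round(a,1),c[i].round().tolist()))
    return out
def tri(pts): # list of (K,C,xy)
    A=np.zeros((3,3));b=np.zeros(3)
    for K,C,xy in pts:
        d=C[:3,:3]@np.linalg.solve(K,[xy[0],xy[1],1]);d/=np.linalg.norm(d);M=np.eye(3)-np.outer(d,d);A+=M;b+=M@C[:3,3]
    return np.linalg.solve(A,b)
E
python3 - <<'E'
from h import *
o=ctrl.get_obs();print({k:np.round(v,3) for k,v in o.items() if k in('t','qpos','ee_pos','orientation')})
K,C,px=snap('wrist','w1.png'); print(K[0,0],C.round(2))
for l in ['lamp_red','lamp_blue','lens_red','lens_blue','glue0','mat','cap','cup','tape']:
    print(l,[(p.tolist(),s,ray(K,C,p,0)[:2].round().tolist()) for p,s in pin(l,'wrist')])
vio=lambda h,s,v:(h>130)&(h<160)&(s>100)
red=lambda h,s,v:((h<6)|(h>174))&(s>140)&(v>90)
blu=lambda h,s,v:(h>108)&(h<126)&(s>140)&(v>80)
for n,f in [('vio',vio),('red',red),('blu',blu)]:
    print(n,'wrist',fitcol(px,K,C,84,f))
    Kt,Ct,pt=snap('top'); print(n,'top',fitcol(pt,Kt,Ct,84,f))
E
```

```text
{'t': np.float64(3.425), 'qpos': array([-2.500e-02,  1.680e-01,  1.565e+00, -1.000e-03,  1.407e+00,
       -1.257e+00]), 'ee_pos': array([560.864,  -2.126, 403.5  ]), 'orientation': array([ 0.528,  3.095, -0.   ])}
326.4523004848962 [[ 3.3000e-01  9.1000e-01  2.4000e-01  4.9555e+02]
 [ 9.4000e-01 -3.2000e-01 -9.0000e-02  2.1040e+01]
 [ 0.0000e+00  2.6000e-01 -9.7000e-01  5.6630e+02]
 [ 0.0000e+00  0.0000e+00  0.0000e+00  1.0000e+00]]
lamp_red [([335.6, 157.2], 0.64, [629.0, 116.0])]
lamp_blue [([210.9, 209.8], 0.57, [647.0, -126.0])]
lens_red [([297.8, 73.8], 0.89, [476.0, 96.0]), ([214.0, 212.0], 0.42, [653.0, -122.0])]
lens_blue [([106.6, 146.6], 0.82, [480.0, -254.0])]
glue0 [([174.4, 116.3], 0.83, [471.0, -122.0]), ([89.1, 84.6], 0.63, [377.0, -235.0]), ([214.1, 211.6], 0.23, [652.0, -121.0])]
mat [([274.5, 184.9], 0.86, [641.0, -1.0])]
cap [([253.1, 142.3], 0.74, [557.0, -11.0]), ([174.1, 117.2], 0.5, [473.0, -124.0])]
cup [([190.8, 72.1], 0.91, [415.0, -69.0]), ([89.9, 84.2], 0.31, [377.0, -234.0])]
tape [([257.3, 49.2], 0.61, [418.0, 45.0])]
vio wrist [(np.int32(129), 589.5, 9
[... 529 characters left out ...]
 [230.0, 161.0]), (np.int32(328), 179.0, 457.4, 191, 59, 1.6, [76.0, 348.0])]
blu wrist [(np.int32(408), 484.8, -225.9, 52, 45, 81.6, [100.0, 150.0]), (np.int32(674), 649.0, -123.5, 60, 61, 20.6, [207.0, 227.0]), (np.int32(92), 634.5, -251.1, 13, 38, 20.3, [128.0, 244.0])]
blu top [(np.int32(2123), 867.5, 504.8, 149, 118, 11.3, [83.0, 76.0]), (np.int32(165), 646.5, -258.8, 35, 37, 1.6, [365.0, 161.0]), (np.int32(45), 595.0, 606.9, 72, 4, 4.7, [33.0, 172.0]), (np.int32(1558), 491.4, -600.9, 189, 87, 5.3, [497.0, 221.0]), (np.int32(37), 505.1, 569.2, 68, 4, 4.4, [43.0, 205.0]), (np.int32(142), 479.2, -240.3, 46, 46, 1.6, [359.0, 225.0]), (np.int32(56), 431.9, 622.6, 76, 4, 5.4, [18.0, 234.0])]
```

View pics/w1.png

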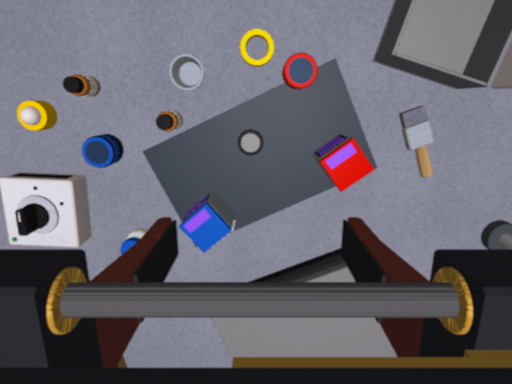

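```bash
cat >> h.py <<'E'
def psi_of(rv):
    y=R.from_rotvec(rv).as_matrix()[:,1]; return np.degrees(np.arctan2(y[1],y[0]))
def plan(wps,start=None,step=55):
    """wps: (x,y,z,psi_y deg or None,maxstep or None). prints rows; turns first then shift unless small"""
    o=ctrl.get_obs(); p,ps=(np.array(o['ee_pos'],float),psi_of(o['orientation'])) if start is None else (np.array(start[:3],float),start[3])
    print('from',p.round(1),round(ps,1))
    for w in wps:
        t=np.array(w[:3],float); tp=ps if w[3] is None else w[3]; st=w[4] if len(w)>4 else step
        dpsi=(tp-ps+180)%360-180
        if abs(dpsi)>0.5:
            n=int(np.ceil(abs(dpsi)/10.4)); r=round(-dpsi/90/n,3); dz=(round((p[2]-t[2])/50/n,2)) if False else 0
            print(f'  turn {n} x [0,0,0],[0,0,{r}]'); ps-=r*90*n
        a=np.radians(ps); ex=np.array([np.cos(a+np.pi/2),np.sin(a+np.pi/2),0]); ey=np.array([np.cos(a),np.sin(a),0]); ez=np.array([0,0,-1])
        d=t-p; n=max(1,int(np.ceil(np.linalg.norm(d)/st)),int(np.ceil(max(abs(d@ex),abs(d@ey),abs(d@ez))/50)))
        u=np.round(np.array([d@ex,d@ey,d@ez])/50/n,2); p=p+n*50*(u[0]*ex+u[1]*ey+u[2]*ez)
        print(f'  shift {n} x {u.tolist()}  -> {p.round(1)} psi {ps:.1f}')
E
python3 - <<'E'
from h import *
plan([(474.3,94,150,107),(474.3,94,10,None,40),(474.3,94,70,None),(553.5,91.7,70,None),(553.5,91.7,11,None,25),(553.5,91.7,200,None)])
E
```

```text
from [559.    1.2 402.7] 70.9
  turn 4 x [0,0,0],[0,0,-0.1]
  shift 6 x [0.18, 0.38, 0.84]  -> [474.2  94.5 150.7] psi 106.9
  shift 4 x [0.0, -0.0, 0.7]  -> [474.2  94.5  10.7] psi 106.9
  shift 2 x [0.0, -0.01, -0.59]  -> [474.5  93.6  69.7] psi 106.9
  shift 2 x [-0.75, -0.25, -0.0]  -> [553.5  91.5  69.7] psi 106.9
  shift 3 x [-0.0, 0.0, 0.39]  -> [553.5  91.5  11.2] psi 106.9
  shift 4 x [-0.0, 0.0, -0.94]  -> [553.5  91.5 199.2] psi 106.9
```

Request:
{"fn": "apply_moves", "kwargs": {
  "targets": [
    [1,[0,0,0],[0,0,-0.1]],
    [1,[0,0,0],[0,0,-0.1]],
    [1,[0,0,0],[0,0,-0.1]],
    [1,[0,0,0],[0,0,-0.1]],
    [1,[0,0,0],[0,0,0]],
    [1,[0,0,0],[0,0,0]]
  ]
}}

```text
t: 4.82
ee_pos: [559.1, 0.9, 402.7]
orientation: [-0.456, 3.108, 0.0]
ft_force: [-0.4, -0.2, -0.8]
width: 87.8
grasp_force: 0.0
```

```bash
cat >> h.py <<'E'
vio=lambda h,s,v:(h>130)&(h<160)&(s>100)
red=lambda h,s,v:((h<6)|(h>174))&(s>140)&(v>90)
blu=lambda h,s,v:(h>108)&(h<126)&(s>140)&(v>80)
E
python3 - <<'E'
from h import *
K,C,px=snap('wrist','w2.png')
for n,f in [('vio',vio),('red',red),('blu',blu)]: print(n,fitcol(px,K,C,84,f,minA=40))
for n,f in [('red',red),('blu',blu)]: print(n,'z42',fitcol(px,K,C,42,f,minA=40))
E
```

```text
vio [(np.int32(70), 612.1, -127.0, 5, 42, 20.1, [167.0, 159.0]), (np.int32(268), 634.0, -131.2, 15, 42, 20.8, [161.0, 172.0]), (np.int32(131), 589.9, 94.7, 6, 44, 16.7, [313.0, 187.0]), (np.int32(322), 610.4, 109.9, 16, 45, 16.7, [317.0, 202.0])]
red [(np.int32(416), 475.7, 84.1, 45, 48, 16.7, [331.0, 111.0]), (np.int32(1073), 625.8, 113.7, 61, 61, 16.7, [316.0, 215.0])]
blu [(np.int32(450), 485.4, -231.8, 46, 46, 16.0, [114.0, 50.0]), (np.int32(181), 645.6, -250.9, 37, 38, 14.4, [82.0, 158.0]), (np.int32(925), 649.1, -124.1, 60, 61, 20.7, [165.0, 184.0])]
red z42 [(np.int32(416), 474.1, 93.1, 49, 52, 16.7, [331.0, 111.0]), (np.int32(1073), 637.4, 125.2, 66, 67, 16.7, [316.0, 215.0])]
blu z42 [(np.int32(450), 484.7, -250.4, 50, 50, 16.0, [114.0, 50.0]), (np.int32(181), 658.9, -271.1, 40, 42, 14.4, [82.0, 158.0]), (np.int32(925), 662.7, -133.2, 65, 67, 20.7, [165.0, 184.0])]
```

Request:
{"fn": "apply_moves", "kwargs": {
  "targets": [
    [1,[0.18,0.38,0.84],[0,0,0]],
    [1,[0.18,0.38,0.84],[0,0,0]],
    [1,[0.18,0.38,0.84],[0,0,0]],
    [1,[0.18,0.38,0.84],[0,0,0]],
    [1,[0.18,0.38,0.84],[0,0,0]],
    [1,[0.18,0.38,0.84],[0,0,0]],
    [1,[0,0,0],[0,0,0]],
    [1,[0,0,0],[0,0,0]]
  ]
}}

```text
t: 5.88
ee_pos: [475.9, 94.2, 152.0]
orientation: [-0.46, 3.106, -0.0]
ft_force: [0.4, 0.0, -0.4]
width: 88.0
grasp_force: 0.0
```

Run:
```python
from h import *
print(ctrl.get_obs()['ee_pos'],psi_of(ctrl.get_obs()['orientation']))
K,C,px=snap('wrist','w3.png')
for n,f in [('red',red)]: print(n,'z42',fitcol(px,K,C,42,f,minA=40))
print(pin('lens_red','wrist'),[ray(K,C,p,0).round() for p,s in pin('lens_red','wrist')])
```

```text
[475.89620973  94.2153206  151.99247024] 106.84894034303456
red z42 [(np.int32(1271), 471.9, 94.8, 54, 49, 16.9, [261.0, 178.0]), (np.int32(1315), 645.9, 115.8, 44, 70, 16.9, [227.0, 344.0])]
[(array([262.3, 173.2]), 0.74)] [array([474.,  97.,   0.])]
```

View pics/w3.png

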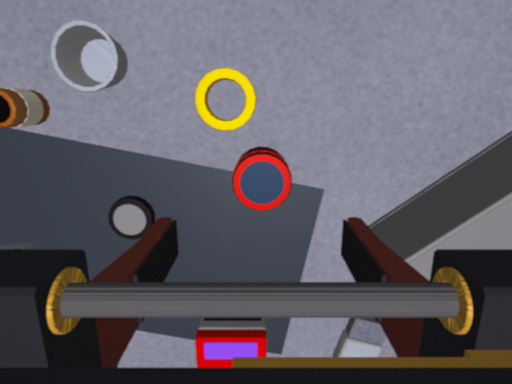

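Request:
{"fn": "apply_moves", "kwargs": {
  "targets": [
    [1,[0.04,0,0.7],[0,0,0]],
    [1,[0,0,0.7],[0,0,0]],
    [1,[0,0,0.7],[0,0,0]],
    [1,[0,0,0.72],[0,0,0]],
    [-1,[0,0,0],[0,0,0]],
    [-1,[0,0,0],[0,0,0]],
    [-1,[0,0,0],[0,0,0]],
    [-1,[0,0,0],[0,0,0]]
  ]
}}

```text
t: 7.02
ee_pos: [473.3, 93.9, 10.9]
orientation: [-0.46, 3.105, 0.0]
ft_force: [-0.1, 1.8, 9.0]
width: 51.4
grasp_force: 30.3
```

Request:
{"fn": "apply_moves", "kwargs": {
  "targets": [
    [-1,[0,0,0],[0,0,0]],
    [-1,[0,0,0],[0,0,0]],
    [-1,[0,0,-0.6],[0,0,0]],
    [-1,[0,0,0],[0,0,0]]
  ]
}}

```text
t: 7.52
ee_pos: [473.8, 93.9, 41.4]
orientation: [-0.461, 3.104, 0.0]
ft_force: [-0.2, 1.2, -1.0]
width: 51.6
grasp_force: 30.0
```

Run:
```python
from h import *
o=ctrl.get_obs();print(o['width'],o['grasp_force'])
K,C,px=snap('wrist')
print('z72',fitcol(px,K,C,72,red,minA=40))
# target 76mm ahead of lamp_red window axis
a=np.radians(16.8);b=np.radians(20.7)
print(np.array([626,113.8])-76*np.array([np.cos(a),np.sin(a)]),np.array([649,-124])-76*np.array([np.cos(b),np.sin(b)]))
plan([(553.2,91.8,o['ee_pos'][2],None),(553.2,91.8,11,None,15),(553.2,91.8,200,None),(483,-249,200,110.7),(483,-249,11,None,38)])
```

```text
51.580770983882275 29.99966561794281
z72 [(np.int32(839), 453.5, 88.5, 20, 47, 14.0, [261.0, 209.0]), (np.int32(2529), 467.4, 91.7, 34, 50, 16.9, [259.0, 242.0])]
[553.24371819  91.83358343] [ 577.90625366 -150.86408813]
from [473.2  93.8  40.5] 106.9
  shift 2 x [-0.76, -0.25, -0.01]  -> [553.1  92.   41.5] psi 106.9
  shift 3 x [-0.0, -0.0, 0.2]  -> [553.1  92.   11.5] psi 106.9
  shift 4 x [-0.0, -0.0, -0.94]  -> [553.1  92.  199.5] psi 106.9
  turn 1 x [0,0,0],[0,0,-0.042]
  shift 7 x [0.53, -0.84, -0.0]  -> [ 483.3 -248.6  199.5] psi 110.7
  shift 5 x [0.0, -0.0, 0.75]  -> [ 483.3 -248.6   12. ] psi 110.7
```

Request:
{"fn": "apply_moves", "kwargs": {
  "targets": [
    [-1,[-0.38,-0.125,0],[0,0,0]],
    [-1,[-0.38,-0.125,0],[0,0,0]],
    [-1,[-0.38,-0.125,0],[0,0,0]],
    [-1,[-0.38,-0.125,0],[0,0,0]],
    [-1,[0,0,0.2],[0,0,0]],
    [-1,[0,0,0.2],[0,0,0]],
    [-1,[0,0,0.19],[0,0,0]],
    [-1,[0,0,0],[0,0,0]]
  ]
}}

```text
t: 8.57
ee_pos: [551.3, 91.8, 9.4]
orientation: [0.461, -3.106, -0.0]
ft_force: [0.4, 0.2, -2.6]
width: 51.6
grasp_force: 30.0
```

Request:
{"fn": "apply_moves", "kwargs": {
  "targets": [
    [-1,[0,0,0],[0,0,0]],
    [0.8,[0,0,0],[0,0,0]],
    [0.8,[0,0,0],[0,0,0]],
    [0.8,[0,0,0],[0,0,0]],
    [0.8,[0,0,-0.5],[0,0,0]],
    [1,[0,0,-0.9],[0,0,0]],
    [1,[0,0,-0.9],[0,0,0]],
    [1,[0,0,-0.9],[0,0,0]]
  ]
}}

```text
t: 9.57
ee_pos: [552.2, 91.8, 171.7]
orientation: [-0.461, 3.108, 0.0]
ft_force: [-0.2, -0.1, 0.2]
width: 87.8
grasp_force: 0.0
```

Request:
{"fn": "apply_moves", "kwargs": {
  "targets": [
    [1,[0,0,-0.57],[0,0,0]],
    [1,[0,0,0],[0,0,0]],
    [1,[0,0,0],[0,0,0]]
  ]
}}

```text
t: 9.95
ee_pos: [551.7, 91.7, 197.8]
orientation: [0.461, -3.106, -0.0]
ft_force: [-0.6, 0.4, -0.8]
width: 87.6
grasp_force: 0.0
```

Run:
```python
from h import *
o=ctrl.get_obs();print(o['ee_pos'])
K,C,px=snap('wrist','w4.png')
print('z42',fitcol(px,K,C,42,red,minA=40)); print('z84',fitcol(px,K,C,84,red,minA=40))
for p,s in pin('lens_red','wrist'): print(p,s,ray(K,C,p,0).round(1))
Kt,Ct,pt=snap('top'); print(fitcol(pt,Kt,Ct,42,red))
for p,s in pin('lens_red','top'): print(p,s,ray(Kt,Ct,p,0).round(1))
plan([(483,-249,200,110.7),(483,-249,11,None,38)])
```

```text
[551.73548049  91.71307674 197.76802214]
z42 [(np.int32(995), 549.9, 90.7, 53, 50, 16.9, [259.0, 169.0]), (np.int32(2252), 640.1, 118.4, 57, 69, 16.9, [260.0, 261.0])]
z84 [(np.int32(995), 541.5, 88.2, 46, 43, 16.9, [259.0, 169.0]), (np.int32(2252), 619.8, 112.2, 50, 60, 16.9, [260.0, 261.0])]
[257.6 167.1] 0.82 [553.9  90.3   0. ]
[ 56.6 195.4] 0.28 [ 652.6 -121.3    0. ]
[(np.int32(332), 168.3, 464.9, 61, 201, 85.9, [76.0, 348.0])]
from [551.7  91.7 197.3] 106.9
  turn 1 x [0,0,0],[0,0,-0.043]
  shift 7 x [0.53, -0.84, -0.01]  -> [ 482.3 -248.9  200.8] psi 110.7
  shift 5 x [-0.0, -0.0, 0.76]  -> [ 482.3 -248.9   10.8] psi 110.7
```

View pics/w4.png

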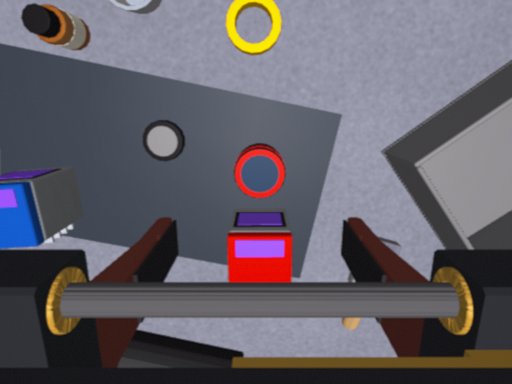

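Request:
{"fn": "apply_moves", "kwargs": {
  "targets": [
    [1,[0.53,-0.84,0],[0,0,-0.043]],
    [1,[0.53,-0.84,0],[0,0,0]],
    [1,[0.53,-0.84,0],[0,0,0]],
    [1,[0.53,-0.84,0],[0,0,0]],
    [1,[0.53,-0.84,0],[0,0,0]],
    [1,[0.53,-0.84,0],[0,0,0]],
    [1,[0.53,-0.84,0],[0,0,0]],
    [1,[0,0,0],[0,0,0]]
  ]
}}

```text
t: 11.15
ee_pos: [478.9, -250.6, 197.9]
orientation: [0.559, -3.091, -0.0]
ft_force: [-0.3, 0.9, 0.4]
width: 87.9
grasp_force: 0.0
```

Run:
```python
from h import *
K,C,px=snap('wrist','w5.png')
print('z42',fitcol(px,K,C,42,blu,minA=40))
for l in ['lens_blue','meter','glue0']:
  for p,s in pin(l,'wrist'): print(l,p,s,ray(K,C,p,0).round(1))
plan([(484,-250,11,None,39)])
```

```text
z42 [(np.int32(964), 482.1, -251.6, 52, 49, 20.5, [257.0, 174.0]), (np.int32(169), 673.5, -262.9, 23, 41, 20.5, [190.0, 325.0]), (np.int32(217), 654.6, -113.8, 11, 69, 20.5, [318.0, 353.0])]
lens_blue [257.1 167.8] 0.67 [ 482.2 -252.2    0. ]
meter [214.9  68.1] 0.9 [ 398.6 -330.2    0. ]
meter [257.9 168.5] 0.61 [ 482.7 -251.1    0. ]
glue0 [360.  198.9] 0.98 [ 474.9 -128.3    0. ]
glue0 [306.6  82. ] 0.61 [ 377.8 -235.4    0. ]
from [ 479.7 -247.   198.2] 110.8
  shift 5 x [-0.01, -0.02, 0.75]  -> [ 483.9 -250.8   10.7] psi 110.8
```

Request:
{"fn": "apply_moves", "kwargs": {
  "targets": [
    [1,[0,-0.02,0.75],[0,0,0]],
    [1,[0,-0.02,0.75],[0,0,0]],
    [1,[0,-0.02,0.75],[0,0,0]],
    [1,[0,-0.02,0.75],[0,0,0]],
    [1,[0,-0.02,0.75],[0,0,0]],
    [-1,[0,0,0],[0,0,0]],
    [-1,[0,0,0],[0,0,0]],
    [-1,[0,0,0],[0,0,0]]
  ]
}}

```text
t: 12.35
ee_pos: [482.8, -253.0, 12.9]
orientation: [-0.566, 3.088, -0.003]
ft_force: [0.9, 0.6, 0.0]
width: 61.1
grasp_force: 0.0
```

Request:
{"fn": "apply_moves", "kwargs": {
  "targets": [
    [-1,[0,0,0],[0,0,0]],
    [-1,[0,0,0],[0,0,0]],
    [-1,[0,0,-0.6],[0,0,0]],
    [-1,[0,0,0],[0,0,0]],
    [-1,[0,0,0],[0,0,0]]
  ]
}}

```text
t: 12.98
ee_pos: [481.4, -252.7, 41.0]
orientation: [-0.565, 3.09, -0.0]
ft_force: [-0.0, -0.6, -1.1]
width: 51.6
grasp_force: 30.0
```

Run:
```python
from h import *
o=ctrl.get_obs();print(o['width'],o['grasp_force'])
plan([(577.5,-150.9,o['ee_pos'][2],None,28),(577.5,-150.9,10.5,None,15)])
```

```text
51.62578402016075 29.999326765537262
from [ 481.4 -252.7   41. ] 110.7
  shift 5 x [-0.5, 0.24, 0.0]  -> [ 577.1 -152.3   41. ] psi 110.7
  shift 3 x [-0.01, 0.01, 0.2]  -> [ 577.9 -150.4   11. ] psi 110.7
```

Request:
{"fn": "apply_moves", "kwargs": {
  "targets": [
    [-1,[-0.49,0.245,0],[0,0,0]],
    [-1,[-0.49,0.245,0],[0,0,0]],
    [-1,[-0.49,0.245,0],[0,0,0]],
    [-1,[-0.49,0.245,0],[0,0,0]],
    [-1,[-0.49,0.245,0],[0,0,0]],
    [-1,[0,0,0.2],[0,0,0]],
    [-1,[0,0,0.2],[0,0,0]],
    [-1,[0,0,0.2],[0,0,0]]
  ]
}}

```text
t: 13.98
ee_pos: [573.4, -152.3, 10.8]
orientation: [0.564, -3.089, -0.002]
ft_force: [-7.7, 8.2, 44.5]
width: 51.5
grasp_force: 30.0
```

Request:
{"fn": "apply_moves", "kwargs": {
  "targets": [
    [-1,[0,0,0],[0,0,0]],
    [0.8,[0,0,0],[0,0,0]],
    [0.8,[0,0,0],[0,0,0]],
    [0.8,[0,0,0],[0,0,0]],
    [0.8,[0,0,-0.5],[0,0,0]],
    [1,[0,0,-0.9],[0,0,0]],
    [1,[0,0,-0.9],[0,0,0]],
    [1,[0,0,-0.9],[0,0,0]]
  ]
}}

```text
t: 14.98
ee_pos: [574.3, -152.0, 172.6]
orientation: [-0.566, 3.09, -0.0]
ft_force: [0.6, -1.2, 0.3]
width: 87.9
grasp_force: 0.0
```

Request:
{"fn": "apply_moves", "kwargs": {
  "targets": [
    [1,[0,0,-0.57],[0,0,0]],
    [1,[0,0,0],[0,0,0]],
    [1,[0,0,0],[0,0,0]],
    [1,[0,0,0],[0,0,0]]
  ]
}}

```text
t: 15.48
ee_pos: [573.5, -151.8, 198.0]
orientation: [0.565, -3.088, -0.002]
ft_force: [-0.4, 0.2, 1.1]
width: 87.5
grasp_force: 0.0
```

Run:
```python
from h import *
o=ctrl.get_obs();print(o['ee_pos'])
K,C,px=snap('wrist','w6.png')
print('z42',fitcol(px,K,C,42,blu,minA=40)); print('z84',fitcol(px,K,C,84,blu,minA=40))
for p,s in pin('lens_blue','wrist'): print(p,s,ray(K,C,p,0).round(1))
for cam in ['scene','top']:
  K,C,px=snap(cam)
  for l in ['lens_red','lens_blue','meter']: print(cam,l,[(p,s,ray(K,C,p,0).round(1)) for p,s in pin(l,cam)])
o=ctrl.get_obs();plan([(392,-331,170,110.7)])
```

```text
[ 573.52647262 -151.79264555  198.03543871]
z42 [(np.int32(1056), 572.9, -153.4, 53, 50, 20.7, [258.0, 171.0]), (np.int32(561), 659.3, -268.8, 40, 46, 60.1, [126.0, 209.0]), (np.int32(44), 653.3, -272.8, 17, 7, 19.0, [121.0, 203.0]), (np.int32(1274), 662.0, -120.1, 54, 69, 20.7, [258.0, 260.0])]
z84 [(np.int32(1056), 564.5, -156.4, 46, 43, 20.7, [258.0, 171.0]), (np.int32(561), 639.6, -256.7, 35, 40, 60.1, [126.0, 209.0]), (np.int32(44), 634.4, -260.1, 15, 6, 19.0, [121.0, 203.0]), (np.int32(1274), 641.9, -127.5, 47, 60, 20.7, [258.0, 260.0])]
[256.1 164.3] 0.81 [ 573.1 -155.7    0. ]
scene lens_red [(array([288.3, 203.5]), 0.58, array([555.7,  88.6,   0. ]))]
scene lens_blue [(array([211.4, 256.5]), 0.95, array([ 576.2, -152.7,    0. ])), (array([361.3, 196.4]), 0.37, array([643.4, 261.4,   0. ]))]
scene meter [(array([129.9, 234.7]), 0.82, array([ 413.8, -292.7,    0. ]))]
top lens_red [(array([233. , 201.5]), 0.71, array([544.2,  88.7,   0. ])), (array([310.5, 228.7]), 0.32, array([ 474.3, -128.2,    0. ]))]
top lens_blue [(array([175.3, 165.2]), 0.66, array([644. , 256.8,   0. ]))]
top meter []
from [ 574.5 -152.   199.6] 110.7
  shift 5 x [0.94, -0.41, 0.12]  -> [ 391.  -331.1  169.6] psi 110.7
```

View pics/w6.png

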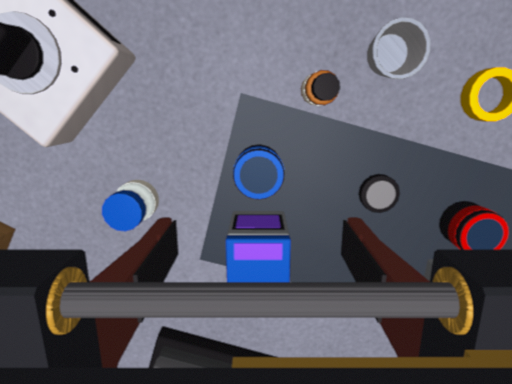

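Run:
```python
from h import *
plan([(408,-294,200,5.5)])
```

```text
from [ 574.5 -152.   199.6] 110.7
  turn 11 x [0,0,0],[0,0,0.106]
  shift 4 x [-0.62, -0.9, -0.0]  -> [ 407.9 -293.6  199.6] psi 5.8
```

Request:
{"fn": "apply_moves", "kwargs": {
  "targets": [
    [1,[0,0,0],[0,0,0.106]],
    [1,[0,0,0],[0,0,0.106]],
    [1,[0,0,0],[0,0,0.106]],
    [1,[0,0,0],[0,0,0.106]],
    [1,[0,0,0],[0,0,0.106]],
    [1,[0,0,0],[0,0,0.106]],
    [1,[0,0,0],[0,0,0.106]],
    [1,[0,0,0],[0,0,0.106]]
  ]
}}

```text
t: 16.98
ee_pos: [574.5, -152.0, 199.8]
orientation: [1.472, 2.775, 0.0]
ft_force: [-0.1, -0.0, -0.4]
width: 87.7
grasp_force: 0.0
```

Request:
{"fn": "apply_moves", "kwargs": {
  "targets": [
    [1,[0,0,0],[0,0,0.106]],
    [1,[0,0,0],[0,0,0.106]],
    [1,[0,0,0],[0,0,0.106]],
    [1,[-0.5,-0.72,0],[0,0,0]],
    [1,[-0.5,-0.72,0],[0,0,0]],
    [1,[-0.5,-0.72,0],[0,0,0]],
    [1,[-0.5,-0.72,0],[0,0,0]],
    [1,[-0.5,-0.72,0],[0,0,0]]
  ]
}}

```text
t: 17.98
ee_pos: [407.0, -295.5, 199.9]
orientation: [2.106, 2.331, 0.0]
ft_force: [-0.1, -0.1, -0.1]
width: 87.8
grasp_force: 0.0
```

Request:
{"fn": "apply_moves", "kwargs": {
  "targets": [
    [1,[0,0,0],[0,0,0]],
    [1,[0,0,0],[0,0,0]],
    [1,[0,0,0],[0,0,0]],
    [1,[0,0,0],[0,0,0]]
  ]
}}

```text
t: 18.48
ee_pos: [408.7, -294.0, 199.6]
orientation: [-2.104, -2.333, -0.0]
ft_force: [0.7, 0.2, 0.1]
width: 87.6
grasp_force: 0.0
```

```bash
cat >> h.py <<'E'
yel=lambda h,s,v:(h>18)&(h<36)&(s>130)&(v>90)
E
python3 - <<'E'
from h import *
o=ctrl.get_obs();print(o['ee_pos'])
K,C,px=snap('wrist','w7.png')
print('z30',fitcol(px,K,C,30,yel,minA=40))
for l in ['meter','glue0']:
  for p,s in pin(l,'wrist'): print(l,p,s,ray(K,C,p,0).round(1))
plan([(408,-294,7,None,39)])
E
```

```text
[ 408.68987249 -294.0349088   199.61589718]
z30 [(np.int32(1029), 414.9, -293.8, 47, 48, 51.1, [264.0, 170.0]), (np.int32(46), 216.1, -435.1, 18, 5, 68.5, [77.0, 275.0]), (np.int32(464), 189.5, -474.1, 24, 80, 2.7, [53.0, 307.0]), (np.int32(414), 662.7, -425.9, 20, 81, 13.8, [466.0, 307.0]), (np.int32(41), 653.5, -452.9, 6, 15, 14.5, [451.0, 322.0])]
meter [260.8 167.5] 0.84 [ 411.6 -295.5    0. ]
glue0 [341.    5.5] 0.81 [ 474.4 -123.3    0. ]
glue0 [239.1 105.9] 0.69 [ 381.4 -230.8    0. ]
from [ 408.4 -294.2  199.6] 5.9
  shift 5 x [0.0, -0.0, 0.77]  -> [ 408.4 -294.2    7.1] psi 5.9
```

View pics/w7.png

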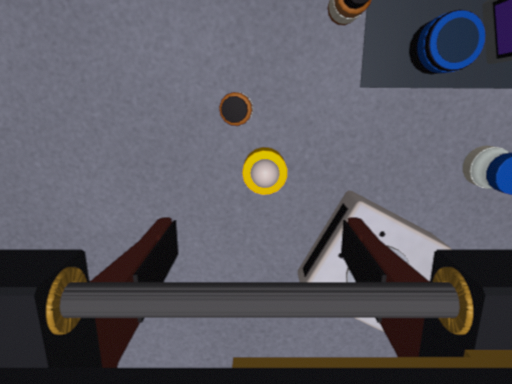

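Request:
{"fn": "apply_moves", "kwargs": {
  "targets": [
    [1,[0,0.11,0.77],[0,0,0]],
    [1,[0,0,0.77],[0,0,0]],
    [1,[0,0,0.77],[0,0,0]],
    [1,[0,0,0.77],[0,0,0]],
    [1,[0,0,0.77],[0,0,0]],
    [1,[0,0,0],[0,0,0]],
    [-1,[0,0,0],[0,0,0]],
    [-1,[0,0,0],[0,0,0]]
  ]
}}

```text
t: 19.62
ee_pos: [414.5, -294.8, 8.8]
orientation: [2.104, 2.329, 0.0]
ft_force: [0.8, -0.9, -0.1]
width: 71.4
grasp_force: 0.0
```

Request:
{"fn": "apply_moves", "kwargs": {
  "targets": [
    [-1,[0,0,0],[0,0,0]],
    [-1,[0,0,0],[0,0,0]],
    [-1,[0,0,0],[0,0,0]],
    [-1,[0,0,-0.6],[0,0,0]],
    [-1,[0,0,-0.6],[0,0,0]],
    [-1,[0,0,-0.6],[0,0,0]],
    [-1,[0,0,-0.6],[0,0,0]],
    [-1,[0,0,0],[0,0,0]]
  ]
}}

```text
t: 20.62
ee_pos: [414.6, -294.9, 129.0]
orientation: [2.103, 2.328, 0.001]
ft_force: [0.2, -0.7, -1.1]
width: 47.3
grasp_force: 30.0
```

Run:
```python
from h import *
o=ctrl.get_obs();print(o['width'],o['grasp_force'],o['ee_pos'])
plan([(637.5,-5.1,o['ee_pos'][2],None,42),(637.5,-5.1,7,None,25)])
```

```text
47.335214033643055 29.99946802854538 [ 414.61305981 -294.89012519  128.99532926]
from [ 414.6 -294.9  129. ] 5.8
  shift 9 x [0.59, 0.56, 0.0]  -> [638.5  -5.3 129. ] psi 5.8
  shift 5 x [0.0, -0.0, 0.49]  -> [638.5  -5.3   6.5] psi 5.8
```

Request:
{"fn": "apply_moves", "kwargs": {
  "targets": [
    [-1,[0.59,0.56,0],[0,0,0]],
    [-1,[0.59,0.56,0],[0,0,0]],
    [-1,[0.59,0.56,0],[0,0,0]],
    [-1,[0.59,0.56,0],[0,0,0]],
    [-1,[0.59,0.55,0],[0,0,0]],
    [-1,[0.59,0.55,0],[0,0,0]],
    [-1,[0.59,0.55,0],[0,0,0]],
    [-1,[0.59,0.55,0],[0,0,0]]
  ]
}}

```text
t: 21.62
ee_pos: [610.2, -35.6, 125.3]
orientation: [-2.105, -2.33, 0.003]
ft_force: [0.2, 0.3, -0.2]
width: 47.4
grasp_force: 30.0
```

Request:
{"fn": "apply_moves", "kwargs": {
  "targets": [
    [-1,[0.59,0.56,0],[0,0,0]],
    [-1,[0,0,0],[0,0,0]],
    [-1,[0,0,0.48],[0,0,0]],
    [-1,[0,0,0.48],[0,0,0]],
    [-1,[0,0,0.48],[0,0,0]],
    [-1,[0,0,0.48],[0,0,0]],
    [-1,[0,0,0.3],[0,0,0]],
    [-1,[0,0,0],[0,0,0]]
  ]
}}

```text
t: 22.62
ee_pos: [633.8, -5.1, 14.5]
orientation: [-2.105, -2.329, 0.003]
ft_force: [-0.7, -0.3, -2.4]
width: 47.6
grasp_force: 30.0
```

Run:
```python
from h import *
o=ctrl.get_obs();print(o['width'],o['grasp_force'],o['ee_pos'],o['ft_force'])
```

```text
47.63298894725703 29.99960482120514 [633.7748231   -5.13431883  14.54920205] [-0.68064245 -0.28987499 -2.37019927]
```

Request:
{"fn": "apply_moves", "kwargs": {
  "targets": [
    [-1,[0,0.07,0.06],[0,0,0]],
    [-1,[0,0,0.06],[0,0,0]],
    [-1,[0,0,0],[0,0,0]],
    [0.6,[0,0,0],[0,0,0]],
    [0.6,[0,0,0],[0,0,0]],
    [0.6,[0,0,0],[0,0,0]],
    [0.6,[0,0,-0.4],[0,0,0]],
    [1,[0,0,-0.9],[0,0,0]]
  ]
}}

```text
t: 23.62
ee_pos: [637.5, -4.3, 75.1]
orientation: [-2.104, -2.329, 0.004]
ft_force: [0.5, -0.8, -0.4]
width: 77.1
grasp_force: 0.0
```

Request:
{"fn": "apply_moves", "kwargs": {
  "targets": [
    [1,[0,0,-0.9],[0,0,0]],
    [1,[0,0,-0.9],[0,0,0]],
    [1,[0,0,-0.9],[0,0,0]],
    [1,[0,0,0],[0,0,0]],
    [1,[0,0,0],[0,0,0]]
  ]
}}

```text
t: 24.25
ee_pos: [638.4, -4.3, 210.6]
orientation: [2.106, 2.331, 0.0]
ft_force: [0.0, 0.4, -1.1]
width: 87.6
grasp_force: 0.0
```

Run:
```python
from h import *
o=ctrl.get_obs();print(o['ee_pos'])
K,C,px=snap('wrist','w8.png')
print('z30',fitcol(px,K,C,30,yel,minA=40))
print('z84',fitcol(px,K,C,84,red,minA=40),fitcol(px,K,C,84,blu,minA=40))
for p,s in pin('meter','wrist'): print(p,s,ray(K,C,p,0).round(1))
K,C,px=snap('top','t2.png')
print('top',[(p,s,ray(K,C,p,0).round(1)) for p,s in pin('meter','top')])
for l in ['lens_red','lens_blue']:print('top',[(p,s,ray(K,C,p,0).round(1)) for p,s in pin(l,'top')])
K2,C2,px=snap('scene')
for l in ['lid_handle','lid_hinge','box']:
    a=pin(l,'top');b=pin(l,'scene');print(l,a[:2],b[:2]); 
    if a and b: print(tri([(K,C,a[0][0]),(K2,C2,b[0][0])]).round(1))
plan([(380,-233,180,110)])
```

```text
[638.40902896  -4.26834668 210.58352852]
z30 [(np.int32(1733), 427.8, 46.2, 58, 51, 14.9, [56.0, 100.0]), (np.int32(1035), 640.2, -3.7, 48, 48, 51.0, [260.0, 167.0]), (np.int32(1196), 423.1, -188.2, 97, 41, 80.1, [61.0, 301.0]), (np.int32(1191), 889.0, -141.2, 42, 98, 20.1, [458.0, 301.0]), (np.int32(2867), 806.8, -231.1, 354, 24, 5.7, [387.0, 361.0])]
z84 [(np.int32(4281), 626.8, 114.0, 60, 60, 16.6, [265.0, 38.0]), (np.int32(1181), 562.9, 87.6, 47, 44, 5.8, [181.0, 65.0])] [(np.int32(418), 642.1, -96.5, 62, 22, 5.8, [255.0, 274.0]), (np.int32(369), 583.0, -103.5, 41, 20, 5.8, [193.0, 273.0]), (np.int32(148), 653.2, -153.2, 47, 11, 5.8, [254.0, 321.0])]
[260.2 166.6] 0.81 [640.9  -6.9   0. ]
[196.1 271.8] 0.72 [ 573.8 -150.1    0. ]
top []
top []
top [(array([320.4, 195.3]), 0.61, array([ 568.8, -155.4,    0. ]))]
lid_handle [(array([ 75.3, 187. ]), 0.61)] [(array([402.1,  90.6]), 0.65), (array([244.8, 173.5]), 0.5)]
[536.  437.2 193.9]
lid_hinge [(array([111.2, 211.5]), 0.81)] [(array([401.8,  90.7]), 0.73), (array([369.3, 123.6]), 0.68)]
[514.3 390.2 189.5]
box [(array([176. , 163.9]), 0.73), (array([348.4, 263.4]), 0.21)] [(array([336.9, 139.6]), 0.62)]
[586.  195.5 210.6]
from [638.8  -4.3 210.1] 5.8
  turn 11 x [0,0,0],[0,0,-0.105]
  shift 7 x [0.92, -0.37, 0.09]  -> [ 379.6 -235.   178.6] psi 109.8
```

View pics/w8.png

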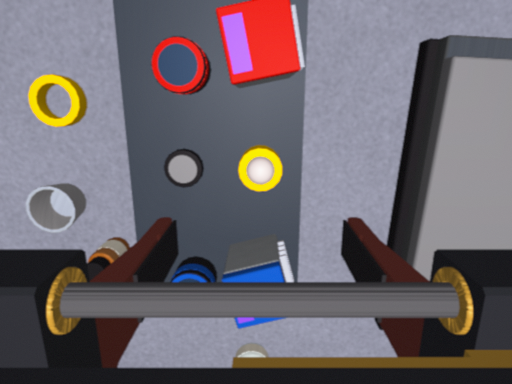

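Run:
```python
from h import *
plan([(474.5,-125,190,60)])
```

```text
from [638.8  -4.3 210.1] 5.8
  turn 6 x [0,0,0],[0,0,-0.1]
  shift 4 x [0.41, -0.93, 0.1]  -> [ 474.4 -123.8  190.1] psi 59.8
```

Request:
{"fn": "apply_moves", "kwargs": {
  "targets": [
    [1,[0,0,0],[0,0,-0.1]],
    [1,[0,0,0],[0,0,-0.1]],
    [1,[0,0,0],[0,0,-0.1]],
    [1,[0,0,0],[0,0,-0.1]],
    [1,[0,0,0],[0,0,-0.1]],
    [1,[0,0,0],[0,0,-0.1]]
  ]
}}

```text
t: 25.65
ee_pos: [638.9, -4.3, 210.3]
orientation: [0.81, 3.035, 0.0]
ft_force: [0.0, 0.9, -0.8]
width: 88.1
grasp_force: 0.0
```

Request:
{"fn": "apply_moves", "kwargs": {
  "targets": [
    [1,[0.33,-0.75,0.08],[0,0,0]],
    [1,[0.33,-0.75,0.08],[0,0,0]],
    [1,[0.33,-0.75,0.08],[0,0,0]],
    [1,[0.33,-0.75,0.08],[0,0,0]],
    [1,[0.33,-0.75,0.08],[0,0,0]],
    [1,[0,0,0],[0,0,0]],
    [1,[0,0,0],[0,0,0]],
    [1,[0,0,0],[0,0,0]]
  ]
}}

```text
t: 26.65
ee_pos: [474.3, -124.5, 190.4]
orientation: [0.817, 3.033, 0.0]
ft_force: [0.3, -0.4, -0.7]
width: 87.8
grasp_force: 0.0
```

Run:
```python
from h import *
o=ctrl.get_obs();print(o['ee_pos'])
K,C,px=snap('wrist','w9.png')
for p,s in pin('glue0','wrist'): print(p,s,ray(K,C,p,0).round(1))
for d in ctrl.masks_of('glue0','wrist'):
    b=d['bbox']; print(round(d['score'],2),b)
plan([(474.5,-125,14,None,36)])
```

```text
[ 474.33758683 -124.47790425  190.42125049]
[259.7 168.8] 0.94 [ 477.  -124.7    0. ]
[126.  140.6] 0.82 [ 377.8 -233.7    0. ]
0.86 [89.2, 125.7, 142.1, 166.1]
0.76 [244.6, 151.8, 276.7, 194.5]
from [ 473.8 -124.4  190.2] 59.9
  shift 5 x [-0.0, -0.0, 0.7]  -> [ 473.8 -124.4   15.2] psi 59.9
```

View pics/w9.png

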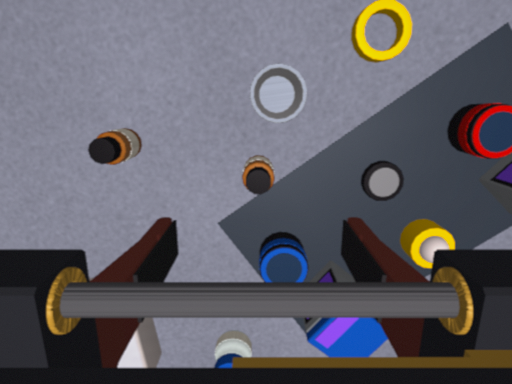

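Request:
{"fn": "apply_moves", "kwargs": {
  "targets": [
    [1,[-0.04,0.02,0.7],[0,0,0]],
    [1,[0,0,0.7],[0,0,0]],
    [1,[0,0,0.7],[0,0,0]],
    [1,[0,0,0.7],[0,0,0]],
    [1,[0,0,0.7],[0,0,0]],
    [-1,[0,0,0],[0,0,0]],
    [-1,[0,0,0],[0,0,0]],
    [-1,[0,0,0],[0,0,0]]
  ]
}}

```text
t: 27.8
ee_pos: [476.6, -125.2, 16.6]
orientation: [0.817, 3.031, -0.0]
ft_force: [0.7, 0.3, 0.4]
width: 61.1
grasp_force: 0.0
```

Request:
{"fn": "apply_moves", "kwargs": {
  "targets": [
    [-1,[0,0,0],[0,0,0]],
    [-1,[0,0,0],[0,0,0]],
    [-1,[0,0,0],[0,0,0]],
    [-1,[0,0,-0.8],[0,0,0]],
    [-1,[0,0,-0.8],[0,0,0]],
    [-1,[0,0,-0.8],[0,0,0]],
    [-1,[0,0,-0.8],[0,0,0]],
    [-1,[0,0,-0.8],[0,0,0]]
  ]
}}

```text
t: 28.8
ee_pos: [475.1, -124.9, 216.5]
orientation: [-0.818, -3.033, -0.0]
ft_force: [-0.7, -0.5, -1.5]
width: 31.8
grasp_force: 30.0
```

Run:
```python
from h import *
o=ctrl.get_obs();print(o['width'],o['grasp_force'],o['ee_pos'])
plan([(430,250,300,None,50),(430,250,300,142)])
```

```text
31.807215589039277 29.999898076057434 [ 475.05751011 -124.8735845   216.46623327]
from [ 475.1 -124.9  216.5] 59.8
  shift 8 x [0.57, 0.75, -0.21]  -> [428.9 249.1 300.5] psi 59.8
  turn 8 x [0,0,0],[0,0,-0.114]
  shift 1 x [-0.03, -0.01, 0.01]  -> [430.2 250.  300. ] psi 141.9
```

Request:
{"fn": "apply_moves", "kwargs": {
  "targets": [
    [-1,[0.57,0.75,-0.21],[0,0,0]],
    [-1,[0.57,0.75,-0.21],[0,0,0]],
    [-1,[0.57,0.75,-0.21],[0,0,0]],
    [-1,[0.57,0.75,-0.21],[0,0,0]],
    [-1,[0.57,0.75,-0.21],[0,0,0]],
    [-1,[0.57,0.75,-0.21],[0,0,0]],
    [-1,[0.57,0.75,-0.21],[0,0,0]],
    [-1,[0.57,0.75,-0.21],[0,0,0]]
  ]
}}

```text
t: 29.8
ee_pos: [428.6, 250.4, 299.5]
orientation: [-0.818, -3.033, 0.0]
ft_force: [0.5, -0.1, -1.0]
width: 31.3
grasp_force: 30.0
```

Request:
{"fn": "apply_moves", "kwargs": {
  "targets": [
    [-1,[0,0,0],[0,0,-0.114]],
    [-1,[0,0,0],[0,0,-0.114]],
    [-1,[0,0,0],[0,0,-0.114]],
    [-1,[0,0,0],[0,0,-0.114]],
    [-1,[0,0,0],[0,0,-0.114]],
    [-1,[0,0,0],[0,0,-0.114]],
    [-1,[0,0,0],[0,0,-0.114]],
    [-1,[0,0,0],[0,0,-0.114]]
  ]
}}

```text
t: 30.8
ee_pos: [429.0, 248.8, 299.0]
orientation: [1.382, -2.82, 0.0]
ft_force: [-0.3, 1.2, -0.8]
width: 31.9
grasp_force: 30.0
```

Request:
{"fn": "apply_moves", "kwargs": {
  "targets": [
    [-1,[0,0,0],[0,0,0]],
    [-1,[0,0,0],[0,0,0]],
    [-1,[0,0,0],[0,0,0]]
  ]
}}

```text
t: 31.18
ee_pos: [429.2, 249.0, 299.2]
orientation: [1.372, -2.826, -0.0]
ft_force: [-0.1, 0.6, -0.5]
width: 31.8
grasp_force: 30.0
```

Run:
```python
from h import *
o=ctrl.get_obs();print(o['width'],o['ee_pos'],psi_of(o['orientation']),o['qpos'].round(2))
K,C,px=snap('wrist','w10.png')
for l,z in [('box',0),('lid_hinge',80),('lid_handle',194)]:
  for p,s in pin(l,'wrist'): print(l,p,s,ray(K,C,p,z).round(1))
import pickle;pickle.dump((K,C),open('w10.pkl','wb'))
```

```text
31.75754694779339 [429.21515329 248.95524815 299.15608156] 141.7731779365141 [ 0.5   0.14  1.83  0.    1.17 -1.97]
box [60.8 53.4] 0.74 [554.4 -16.7   0. ]
box [283.6 210.2] 0.72 [454.9 339.1   0. ]
box [121.5 118.7] 0.62 [550.8  93.6   0. ]
```

View pics/w10.png

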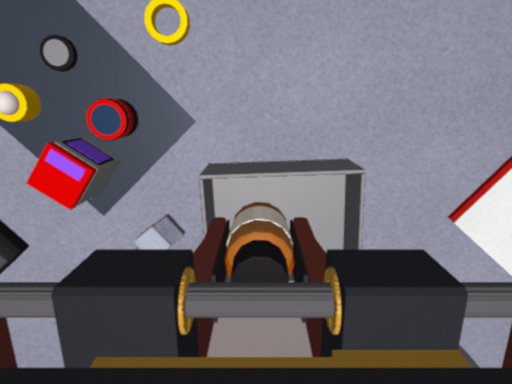

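Run:
```python
from h import *
import pickle
K,C=pickle.load(open('w10.pkl','rb'))
im=cv2.imread('pics/w10.png')
cv2.imwrite('pics/c1.png',cv2.resize(im[145:260,190:375],None,fx=4,fy=4,interpolation=2))
a=ray(K,C,(202,177),80);b=ray(K,C,(364,171),80)
print(a,b,np.linalg.norm(b-a)); d=(b-a)[:2];print(np.degrees(np.arctan2(d[1],d[0])))
for p in [(208,164),(350,160)]: print(ray(K,C,p,0))
```

```text
[494.74874176 220.01063797  80.        ] [338.00302991 334.1027352   80.        ] 193.87167104634818
143.949869117182
[498.05918235 216.22524452   0.        ]
[334.61856361 337.54930363   0.        ]
```

View pics/c1.png

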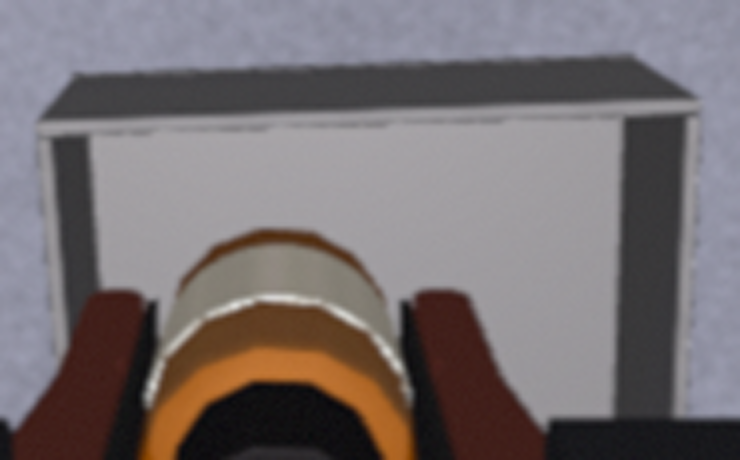

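Run:
```python
from h import *
plan([(487,305.5,180,143.5),(487,305.5,22,None,30)])
```

```text
from [429.3 249.  299.2] 141.8
  turn 1 x [0,0,0],[0,0,-0.018]
  shift 3 x [-0.53, -0.08, 0.79]  -> [486.2 305.7 180.7] psi 143.5
  shift 6 x [-0.0, -0.0, 0.53]  -> [486.2 305.7  21.7] psi 143.5
```

Request:
{"fn": "apply_moves", "kwargs": {
  "targets": [
    [-1,[-0.53,-0.09,0.79],[0,0,-0.018]],
    [-1,[-0.53,-0.09,0.79],[0,0,0]],
    [-1,[-0.53,-0.09,0.79],[0,0,0]],
    [-1,[0,0,0.53],[0,0,0]],
    [-1,[0,0,0.53],[0,0,0]],
    [-1,[0,0,0.53],[0,0,0]],
    [-1,[0,0,0.53],[0,0,0]],
    [-1,[0,0,0.53],[0,0,0]]
  ]
}}

```text
t: 32.38
ee_pos: [488.1, 304.4, 47.3]
orientation: [-1.413, 2.805, 0.0]
ft_force: [0.5, -0.6, 0.0]
width: 31.8
grasp_force: 30.0
```

Request:
{"fn": "apply_moves", "kwargs": {
  "targets": [
    [-1,[0,0,0.4],[0,0,0]],
    [-1,[0,0,0.1],[0,0,0]],
    [-1,[0,0,0],[0,0,0]]
  ]
}}

```text
t: 32.75
ee_pos: [488.1, 304.4, 23.3]
orientation: [-1.414, 2.805, 0.0]
ft_force: [0.0, 0.3, -0.6]
width: 32.0
grasp_force: 30.0
```

Run:
```python
from h import *
o=ctrl.get_obs();print(o['width'],o['ee_pos'],o['ft_force'],psi_of(o['orientation']))
```

```text
31.964807065839754 [488.10782576 304.42687511  23.28436833] [ 0.01249766  0.2797755  -0.63984848] 143.50019264343817
```

Request:
{"fn": "apply_moves", "kwargs": {
  "targets": [
    [-1,[0,0,0.05],[0,0,0]],
    [-1,[0,0,0],[0,0,0]],
    [0.3,[0,0,0],[0,0,0]],
    [0.3,[0,0,0],[0,0,0]],
    [0.3,[0,0,-0.3],[0,0,0]],
    [0.3,[0,0,-0.8],[0,0,0]],
    [0.3,[0,0,-0.8],[0,0,0]],
    [0.5,[0,0,-0.9],[0,0,0]]
  ]
}}

```text
t: 33.75
ee_pos: [487.7, 304.2, 162.7]
orientation: [-1.414, 2.805, -0.0]
ft_force: [0.9, -0.6, 0.6]
width: 63.7
grasp_force: 0.0
```

Request:
{"fn": "apply_moves", "kwargs": {
  "targets": [
    [1,[0,0,-0.9],[0,0,0]],
    [1,[0,0,0],[0,0,0]],
    [1,[0,0,0],[0,0,0]]
  ]
}}

```text
t: 34.12
ee_pos: [487.5, 304.1, 205.9]
orientation: [-1.414, 2.805, -0.0]
ft_force: [0.6, 0.0, 0.2]
width: 87.2
grasp_force: 0.0
```

Run:
```python
from h import *
o=ctrl.get_obs();print(o['ee_pos'])
K,C,px=snap('wrist','w11.png')
for p,s in pin('glue0','wrist'): print(p,s,ray(K,C,p,5).round(1))
for cam in ['scene','top']:
  K,C,px=snap(cam)
  for l,z in [('glue0',0),('lens_red',0),('lens_blue',0),('meter',0)]: print(cam,l,[(p,s,ray(K,C,p,z)[:2].round(0)) for p,s in pin(l,cam)])
plan([(430,200,220,60),(379,-233,190,None)])
```

```text
[487.54606292 304.07503993 205.85076718]
[263.3 163.5] 0.7 [483.3 304.8   5. ]
[ 56.2 105.3] 0.33 [625.4 120.3   5. ]
scene glue0 [(array([335.8, 152.4]), 0.71, array([490., 305.])), (array([145.4, 211.7]), 0.69, array([ 373., -233.])), (array([246.9, 174.8]), 0.54, array([417.,  50.]))]
scene lens_red [(array([290.1, 203.8]), 0.57, array([559.,  92.]))]
scene lens_blue [(array([213.8, 252.2]), 0.93, array([ 570., -142.]))]
scene meter [(array([280.1, 245. ]), 0.56, array([641.,   1.]))]
top glue0 [(array([154.5, 219.6]), 0.49, array([487., 304.])), (array([352.3, 262.2]), 0.45, array([ 386., -242.]))]
top lens_red [(array([235.2, 201.7]), 0.75, array([544.,  83.])), (array([290.2, 250. ]), 0.46, array([414., -73.]))]
top lens_blue [(array([317.7, 195.2]), 0.52, array([ 569., -148.]))]
top meter [(array([268.6, 172.2]), 0.6, array([631.,  -9.]))]
from [487.9 304.3 205.5] 143.5
  turn 9 x [0,0,0],[0,0,0.103]
  shift 3 x [-0.01, -0.8, -0.1]  -> [429.3 199.5 220.5] psi 60.1
  shift 8 x [-0.43, -1.0, 0.08]  -> [ 378.9 -232.9  188.5] psi 60.1
```

View pics/w11.png

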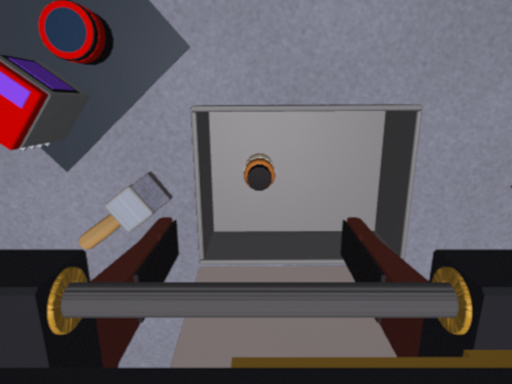

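Request:
{"fn": "apply_moves", "kwargs": {
  "targets": [
    [1,[0,0,-0.3],[0,0,0.103]],
    [1,[0,0,0],[0,0,0.103]],
    [1,[0,0,0],[0,0,0.103]],
    [1,[0,0,0],[0,0,0.103]],
    [1,[0,0,0],[0,0,0.103]],
    [1,[0,0,0],[0,0,0.103]],
    [1,[0,0,0],[0,0,0.103]],
    [1,[0,0,0],[0,0,0.103]]
  ]
}}

```text
t: 35.72
ee_pos: [487.9, 304.3, 220.7]
orientation: [0.571, 3.089, 0.0]
ft_force: [0.3, 0.7, -1.0]
width: 87.9
grasp_force: 0.0
```

Request:
{"fn": "apply_moves", "kwargs": {
  "targets": [
    [1,[0,0,0],[0,0,0.103]],
    [1,[0,-0.8,0],[0,0,0]],
    [1,[0,-0.8,0],[0,0,0]],
    [1,[0,-0.8,0],[0,0,0]],
    [1,[-0.43,-1.0,0.08],[0,0,0]],
    [1,[-0.43,-1.0,0.08],[0,0,0]],
    [1,[-0.43,-1.0,0.08],[0,0,0]],
    [1,[-0.43,-1.0,0.08],[0,0,0]]
  ]
}}

```text
t: 36.72
ee_pos: [402.7, -17.5, 204.9]
orientation: [0.81, 3.034, 0.0]
ft_force: [1.0, 0.0, 0.6]
width: 87.6
grasp_force: 0.0
```

Request:
{"fn": "apply_moves", "kwargs": {
  "targets": [
    [1,[-0.43,-1.0,0.08],[0,0,0]],
    [1,[-0.43,-1.0,0.08],[0,0,0]],
    [1,[-0.43,-1.0,0.08],[0,0,0]],
    [1,[-0.43,-1.0,0.08],[0,0,0]],
    [1,[0,0,0],[0,0,0]],
    [1,[0,0,0],[0,0,0]],
    [1,[0,0,0],[0,0,0]]
  ]
}}

```text
t: 37.6
ee_pos: [377.7, -231.0, 188.7]
orientation: [-0.809, -3.035, -0.0]
ft_force: [0.7, -0.0, -0.1]
width: 87.8
grasp_force: 0.0
```

Run:
```python
from h import *
import pickle
o=ctrl.get_obs();print(o['ee_pos'])
K,C,px=snap('wrist','w12.png')
for p,s in pin('glue0','wrist'): print(p,s,ray(K,C,p,0).round(1))
for l,z in [('dial_grip',87),('timer',0)]:
  for p,s in pin(l,'wrist'): print(l,p,s,ray(K,C,p,z).round(1))
plan([(379,-233,15,None,36)])
```

```text
[ 377.65469314 -231.03365015  188.70000387]
[256.9 166.4] 0.63 [ 375.9 -232.3    0. ]
dial_grip [343.1 365.5] 0.28 [ 575.3 -249.2   87. ]
timer [220.4 340.8] 0.72 [ 548.1 -385.     0. ]
from [ 377.9 -231.4  188.8] 60.2
  shift 5 x [-0.01, -0.0, 0.7]  -> [ 380.  -232.6   13.8] psi 60.2
```

Request:
{"fn": "apply_moves", "kwargs": {
  "targets": [
    [1,[-0.02,-0.02,0.7],[0,0,0]],
    [1,[0,0,0.7],[0,0,0]],
    [1,[0,0,0.7],[0,0,0]],
    [1,[0,0,0.7],[0,0,0]],
    [1,[0,0,0.68],[0,0,0]],
    [-1,[0,0,0],[0,0,0]],
    [-1,[0,0,0],[0,0,0]],
    [-1,[0,0,0],[0,0,0]]
  ]
}}

```text
t: 38.8
ee_pos: [378.9, -234.0, 16.0]
orientation: [0.81, 3.033, -0.001]
ft_force: [-0.5, 0.0, -0.1]
width: 61.5
grasp_force: 0.0
```

Request:
{"fn": "apply_moves", "kwargs": {
  "targets": [
    [-1,[0,0,0],[0,0,0]],
    [-1,[0,0,0],[0,0,0]],
    [-1,[0,0,0],[0,0,0]],
    [-1,[0,0,-0.8],[0,0,0]],
    [-1,[0,0,-0.8],[0,0,0]],
    [-1,[0,0,-0.8],[0,0,0]],
    [-1,[0,0,-0.8],[0,0,0]],
    [-1,[0,0,-0.8],[0,0,0]]
  ]
}}

```text
t: 39.8
ee_pos: [377.6, -233.3, 216.0]
orientation: [-0.811, -3.035, -0.0]
ft_force: [0.9, -0.3, -1.3]
width: 31.8
grasp_force: 30.0
```

Run:
```python
from h import *
o=ctrl.get_obs();print(o['width'],o['grasp_force'],o['ee_pos'])
plan([(423,220,215,None,48),(423,353,190,143.5),(423,353,24,None,30)])
```

```text
31.792886941333176 29.999879747629166 [ 377.58739218 -233.32313728  215.98449278]
from [ 377.6 -233.3  216. ] 60.1
  shift 10 x [0.37, 0.83, 0.0]  -> [424.3 218.6 216. ] psi 60.1
  turn 9 x [0,0,0],[0,0,-0.103]
  shift 3 x [-0.71, 0.54, 0.17]  -> [422.5 352.4 190.5] psi 143.5
  shift 6 x [-0.0, -0.0, 0.55]  -> [422.5 352.4  25.5] psi 143.5
```

Request:
{"fn": "apply_moves", "kwargs": {
  "targets": [
    [-1,[0.37,0.83,0],[0,0,0]],
    [-1,[0.37,0.83,0],[0,0,0]],
    [-1,[0.37,0.83,0],[0,0,0]],
    [-1,[0.37,0.83,0],[0,0,0]],
    [-1,[0.37,0.83,0],[0,0,0]],
    [-1,[0.37,0.83,0],[0,0,0]],
    [-1,[0.37,0.83,0],[0,0,0]],
    [-1,[0.37,0.83,0],[0,0,0]]
  ]
}}

```text
t: 40.8
ee_pos: [415.1, 129.5, 214.7]
orientation: [0.811, 3.035, -0.0]
ft_force: [0.6, -0.8, -0.6]
width: 31.7
grasp_force: 30.0
```

Request:
{"fn": "apply_moves", "kwargs": {
  "targets": [
    [-1,[0.37,0.83,0],[0,0,0]],
    [-1,[0.37,0.83,0],[0,0,0]],
    [-1,[0,0,0],[0,0,-0.103]],
    [-1,[0,0,0],[0,0,-0.103]],
    [-1,[0,0,0],[0,0,-0.103]],
    [-1,[0,0,0],[0,0,-0.103]],
    [-1,[0,0,0],[0,0,-0.103]],
    [-1,[0,0,0],[0,0,-0.103]]
  ]
}}

```text
t: 41.8
ee_pos: [424.3, 218.2, 214.5]
orientation: [0.706, -3.06, 0.0]
ft_force: [0.2, 0.3, -0.8]
width: 31.8
grasp_force: 30.0
```

Request:
{"fn": "apply_moves", "kwargs": {
  "targets": [
    [-1,[0,0,0],[0,0,-0.103]],
    [-1,[0,0,0],[0,0,-0.103]],
    [-1,[0,0,0],[0,0,-0.103]],
    [-1,[-0.71,0.54,0],[0,0,0]],
    [-1,[-0.71,0.54,0],[0,0,0]],
    [-1,[-0.71,0.54,0.4],[0,0,0]],
    [-1,[0,0,0],[0,0,0]],
    [-1,[0,0,0],[0,0,0]]
  ]
}}

```text
t: 42.8
ee_pos: [422.4, 351.6, 194.3]
orientation: [1.414, -2.804, 0.001]
ft_force: [0.6, -0.2, -0.9]
width: 31.9
grasp_force: 30.0
```

Run:
```python
from h import *
o=ctrl.get_obs();print(o['width'],o['grasp_force'],o['ee_pos'],psi_of(o['orientation']))
plan([(423,353,24,None,30)])
```

```text
31.855077439833497 29.999831467866898 [422.39738236 351.58712456 194.3371494 ] 143.53735907935322
from [422.4 351.6 194.3] 143.5
  shift 6 x [-0.0, 0.0, 0.57]  -> [422.4 351.6  23.3] psi 143.5
```

Request:
{"fn": "apply_moves", "kwargs": {
  "targets": [
    [-1,[0,0,0.6],[0,0,0]],
    [-1,[0,0,0.6],[0,0,0]],
    [-1,[0,0,0.6],[0,0,0]],
    [-1,[0,0,0.6],[0,0,0]],
    [-1,[0,0,0.6],[0,0,0]],
    [-1,[0,0,0.3],[0,0,0]],
    [-1,[0,0,0.15],[0,0,0]],
    [-1,[0,0,0],[0,0,0]]
  ]
}}

```text
t: 43.8
ee_pos: [423.2, 352.1, 22.5]
orientation: [-1.413, 2.805, 0.0]
ft_force: [-0.2, -0.1, -1.0]
width: 31.7
grasp_force: 30.0
```

Request:
{"fn": "apply_moves", "kwargs": {
  "targets": [
    [-1,[0,0,0],[0,0,0]],
    [0.3,[0,0,0],[0,0,0]],
    [0.3,[0,0,0],[0,0,0]],
    [0.3,[0,0,-0.3],[0,0,0]],
    [0.3,[0,0,-0.8],[0,0,0]],
    [0.3,[0,0,-0.8],[0,0,0]],
    [0.5,[0,0,-0.9],[0,0,0]],
    [1,[0,0,-0.9],[0,0,0]]
  ]
}}

```text
t: 44.8
ee_pos: [422.7, 352.1, 209.7]
orientation: [-1.414, 2.805, 0.0]
ft_force: [0.6, -0.3, 0.1]
width: 72.4
grasp_force: 0.0
```

Request:
{"fn": "apply_moves", "kwargs": {
  "targets": [
    [-1,[0,0,-0.6],[0,0,0]],
    [-1,[0,0,0],[0,0,0]],
    [-1,[0,0,0],[0,0,0]]
  ]
}}

```text
t: 45.18
ee_pos: [422.4, 351.8, 236.9]
orientation: [1.414, -2.805, 0.0]
ft_force: [0.0, -0.2, -0.8]
width: 49.2
grasp_force: 0.0
```

Run:
```python
from h import *
o=ctrl.get_obs();print(o['ee_pos'])
K,C,px=snap('wrist','w13.png')
for p,s in pin('glue0','wrist'): print(p,s,ray(K,C,p,5).round(1))
import pickle;pickle.dump((K,C),open('w13.pkl','wb'))
a=np.radians(53.5);ux=np.array([np.cos(a),np.sin(a),0]);uy=np.array([-np.sin(a),np.cos(a),0]);c=np.array([461,337.3,0])
print('corners pred px',[proj(K,C,c+sx*75*ux+sy*100*uy+[0,0,80]).round(0).tolist() for sx,sy in[(-1,-1),(-1,1),(1,1),(1,-1)]])
K,C,px=snap('scene'); K2,C2,_=snap('top')
for l in ['lid_handle','lid_hinge']:
    A=pin(l,'scene');B=pin(l,'top');print(l,A[:3],B[:3])
    if A and B: print(tri([(K,C,A[0][0]),(K2,C2,B[0][0])]).round(1))
```

```text
[422.35236765 351.81158067 236.90045875]
[196.9 162. ] 0.83 [485.4 307.4   5. ]
[259.6 161.3] 0.68 [423.1 352.3   5. ]
corners pred px [[113.0, 108.0], [323.0, 108.0], [316.0, 253.0], [129.0, 253.0]]
lid_handle [(array([403.5,  92.1]), 0.91)] [(array([ 74.1, 186. ]), 0.75)]
[538.8 442.1 189.1]
lid_hinge [(array([369.5, 125.2]), 0.82), (array([237.7, 276.9]), 0.55)] [(array([111.4, 211.7]), 0.77)]
[499.3 403.2  61.1]
```

View pics/w13.png

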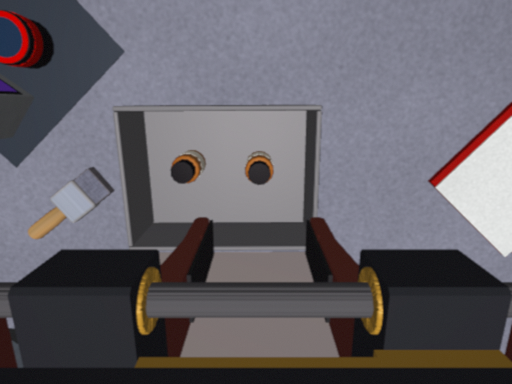

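Request:
{"fn": "apply_moves", "kwargs": {
  "targets": [
    [-1,[0,0,-0.95],[0,0,0]],
    [-1,[0,0,-0.95],[0,0,0]],
    [-1,[-0.76,-0.45,0],[0,0,0]],
    [-1,[-0.76,-0.45,0],[0,0,0]],
    [-1,[-0.76,-0.45,0],[0,0,0]],
    [-1,[-0.76,-0.45,0],[0,0,0]],
    [-1,[0,0,0],[0,0,0]],
    [-1,[0,0,0],[0,0,0]]
  ]
}}

```text
t: 46.58
ee_pos: [585.0, 420.5, 331.4]
orientation: [1.413, -2.804, 0.0]
ft_force: [0.1, 0.2, 0.4]
width: 0.4
grasp_force: 0.0
```

```bash
cat >> h.py <<'E'
def boxrel():
    o=ctrl.get_obs();a=np.radians(53.5);ux=np.array([np.cos(a),np.sin(a)]);uy=np.array([-ux[1],ux[0]])
    d=np.array(o['ee_pos'][:2])-[505.6,397.6];print('X %.1f Y %.1f z %.1f w %.1f psi %.1f t %.1f F %s'%(d@ux,d@uy,o['ee_pos'][2],o['width'],psi_of(o['orientation']),o['t'],o['ft_force'].round(1)))
E
python3 - <<'E'
from h import *
boxrel()
snap('wrist','w14.png')
print(pin('lid_handle','wrist'))
E
```

```text
X 65.6 Y -50.2 z 331.4 w 0.4 psi 143.5 t 46.6 F [0.1 0.2 0.4]
[(array([313.9, 170.4]), 0.63), (array([155.6,  80.1]), 0.57)]
```

View pics/w14.png

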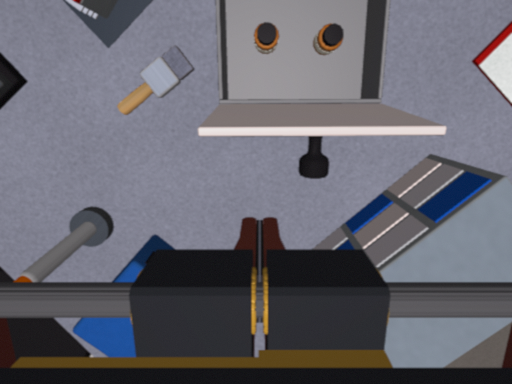

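Request:
{"fn": "apply_moves", "kwargs": {
  "targets": [
    [-1,[0,0,0.88],[0,0,0]],
    [-1,[0,0,0.88],[0,0,0]],
    [-1,[0,0,0.88],[0,0,0]],
    [-1,[0.3,0,0],[0,0,0]],
    [-1,[0.3,0,0],[0,0,0]],
    [-1,[0.3,0,0],[0,0,0]],
    [-1,[0.3,0,0],[0,0,0]],
    [-1,[0.2,0,0.05],[0,0,0]]
  ]
}}

```text
t: 47.68
ee_pos: [544.1, 364.1, 199.1]
orientation: [-1.413, 2.803, 0.0]
ft_force: [1.3, 0.6, 1.5]
width: 0.2
grasp_force: 0.8
```

Run:
```python
from h import *
boxrel()
```

```text
X -4.1 Y -50.9 z 199.1 w 0.2 psi 143.5 t 47.7 F [1.3 0.6 1.5]
```

Request:
{"fn": "apply_moves", "kwargs": {
  "targets": [
    [-1,[0.39,0,0.11],[0,0,0]],
    [-1,[0.39,0,0.11],[0,0,0]],
    [-1,[0.26,0,0.175],[0,0,0]],
    [-1,[0.26,0,0.175],[0,0,0]],
    [-1,[0.21,0,0.235],[0,0,0]],
    [-1,[0.21,0,0.235],[0,0,0]],
    [-1,[0.14,0,0.28],[0,0,0]],
    [-1,[0.14,0,0.28],[0,0,0]]
  ]
}}

```text
t: 48.68
ee_pos: [484.3, 283.9, 116.6]
orientation: [1.414, -2.805, -0.0]
ft_force: [1.0, 0.3, 0.4]
width: 0.7
grasp_force: 0.4
```

Run:
```python
from h import *
boxrel()
snap('scene','s3.png')
```

```text
X -104.1 Y -50.5 z 116.6 w 0.7 psi 143.5 t 48.7 F [1.  0.3 0.4]
```

View pics/s3.png

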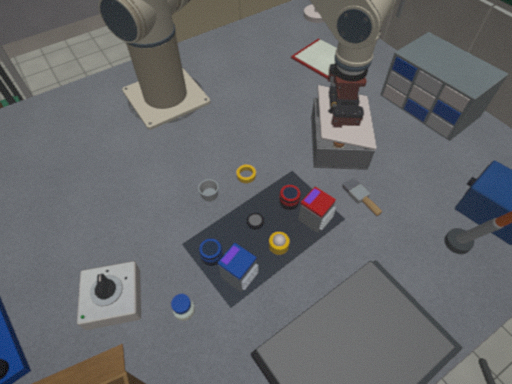

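Request:
{"fn": "apply_moves", "kwargs": {
  "targets": [
    [-1,[0.06,0,0.2],[0,0,0]],
    [-1,[0.04,0,0.2],[0,0,0]],
    [-1,[0,0,0.1],[0,0,0]],
    [-1,[0,0,0.05],[0,0,0]],
    [-1,[0,0,0.03],[0,0,0]],
    [-1,[0,0,0],[0,0,0]]
  ]
}}

```text
t: 49.48
ee_pos: [481.8, 280.4, 88.9]
orientation: [-1.414, 2.805, 0.0]
ft_force: [1.0, 1.5, 1.1]
width: 0.3
grasp_force: 0.0
```

Run:
```python
from h import *
boxrel()
```

```text
X -108.4 Y -50.6 z 88.9 w 0.3 psi 143.5 t 49.5 F [1.  1.5 1.1]
```

Request:
{"fn": "apply_moves", "kwargs": {
  "targets": [
    [-1,[0,0,0.02],[0,0,0]],
    [-1,[0,0,0.02],[0,0,0]],
    [-1,[0,0,0.02],[0,0,0]],
    [-1,[0,0,0],[0,0,0]]
  ]
}}

```text
t: 49.98
ee_pos: [481.9, 280.4, 88.4]
orientation: [-1.414, 2.804, 0.0]
ft_force: [-8.0, -3.4, 27.5]
width: 0.3
grasp_force: 13.7
```

Run:
```python
from h import *
boxrel()
```

```text
X -108.3 Y -50.7 z 88.4 w 0.3 psi 143.5 t 50.0 F [-8.  -3.4 27.5]
```

Run:
```python
from h import *
p=ctrl.get_obs()['ee_pos']
plan([(p[0],p[1],260,None),(540,-380,260,60)])
```

```text
from [481.9 280.4  88.4] 143.5
  shift 4 x [0.0, 0.0, -0.86]  -> [481.9 280.4 260.4] psi 143.5
  turn 9 x [0,0,0],[0,0,0.103]
  shift 13 x [-0.58, -0.84, 0.0]  -> [ 536.3 -380.8  260.4] psi 60.1
```

Request:
{"fn": "apply_moves", "kwargs": {
  "targets": [
    [-1,[0,0,-0.86],[0,0,0]],
    [-1,[0,0,-0.86],[0,0,0]],
    [-1,[0,0,-0.86],[0,0,0]],
    [-1,[0,0,-0.86],[0,0,0]],
    [-1,[0,0,0],[0,0,0]],
    [-1,[0,0,0],[0,0,0]]
  ]
}}

```text
t: 50.72
ee_pos: [481.1, 280.0, 257.1]
orientation: [1.414, -2.805, -0.0]
ft_force: [-0.4, 0.8, -0.4]
width: 0.2
grasp_force: 0.0
```

Run:
```python
from h import *
boxrel()
K,C,px=snap('wrist','w15.png')
a=np.radians(53.5);ux=np.array([np.cos(a),np.sin(a),0]);uy=np.array([-np.sin(a),np.cos(a),0]);h=np.array([505.6,397.6,80])
print('handle shut pred',proj(K,C,h-120*ux+[0,0,43]).round(), pin('lid_handle','wrist'))
```

```text
X -109.1 Y -50.3 z 257.1 w 0.2 psi 143.5 t 50.7 F [-0.4  0.8 -0.4]
handle shut pred [314. 167.] [(array([311.3, 166.2]), 0.61)]
```

Request:
{"fn": "apply_moves", "kwargs": {
  "targets": [
    [0.5,[0,0,0],[0,0,0.103]],
    [1,[0,0,0],[0,0,0.103]],
    [1,[0,0,0],[0,0,0.103]],
    [1,[0,0,0],[0,0,0.103]],
    [1,[0,0,0],[0,0,0.103]],
    [1,[0,0,0],[0,0,0.103]],
    [1,[0,0,0],[0,0,0.103]],
    [1,[0,0,0],[0,0,0.103]]
  ]
}}

```text
t: 51.82
ee_pos: [480.9, 279.8, 256.0]
orientation: [-0.571, -3.087, 0.003]
ft_force: [0.6, -0.1, 0.1]
width: 76.9
grasp_force: 0.0
```

Request:
{"fn": "apply_moves", "kwargs": {
  "targets": [
    [1,[0,0,0],[0,0,0.103]],
    [1,[-0.58,-0.84,0],[0,0,0]],
    [1,[-0.58,-0.84,0],[0,0,0]],
    [1,[-0.58,-0.84,0],[0,0,0]],
    [1,[-0.58,-0.84,0],[0,0,0]],
    [1,[-0.58,-0.84,0],[0,0,0]],
    [1,[-0.58,-0.84,0],[0,0,0]],
    [1,[-0.58,-0.84,0],[0,0,0]]
  ]
}}

```text
t: 52.82
ee_pos: [510.1, -77.4, 256.3]
orientation: [-0.811, -3.033, 0.0]
ft_force: [1.1, 1.0, -0.3]
width: 87.9
grasp_force: 0.0
```

Request:
{"fn": "apply_moves", "kwargs": {
  "targets": [
    [1,[-0.58,-0.84,0],[0,0,0]],
    [1,[-0.58,-0.84,0],[0,0,0]],
    [1,[-0.58,-0.84,0],[0,0,0]],
    [1,[-0.58,-0.84,0],[0,0,0]],
    [1,[-0.58,-0.84,0],[0,0,0]],
    [1,[-0.58,-0.84,0],[0,0,0]],
    [1,[0,0,0],[0,0,0]],
    [1,[0,0,0],[0,0,0]]
  ]
}}

```text
t: 53.82
ee_pos: [535.2, -380.3, 256.0]
orientation: [-0.811, -3.032, -0.002]
ft_force: [-0.9, 0.1, 0.3]
width: 87.7
grasp_force: 0.0
```

Run:
```python
from h import *
o=ctrl.get_obs();print(o['ee_pos'],psi_of(o['orientation']),o['t'])
K,C,px=snap('wrist','w16.png')
for p,s in pin('dial_grip','wrist'): print(p,s,ray(K,C,p,87).round(1))
dark=lambda h,s,v:(v<45)
print([r for r in fitcol(px,K,C,94,dark,minA=60) if abs(r[1]-543)<60 and abs(r[2]+386)<60])
for p,s in pin('lens_blue','wrist'): print(p,s,ray(K,C,p,0).round(1))
for cam in ['scene','top']:
  K,C,px=snap(cam,cam+'9.png')
  for l,z in [('glue0',0),('lens_red',0),('lens_blue',0),('meter',0)]: print(cam,l,[(p,s,ray(K,C,p,z)[:2].round(0)) for p,s in pin(l,cam)])
im=np.hstack([cv2.imread('pics/w15.png'),cv2.imread('pics/w16.png')]);im=np.vstack([im,np.hstack([cv2.imread('pics/scene9.png'),cv2.imread('pics/top9.png')])])
cv2.imwrite('pics/m.png',cv2.resize(im,(800,600),interpolation=cv2.INTER_AREA))
```

```text
[ 535.18086437 -380.25629279  256.02628338] 60.04536662026935 53.825
[259.3 182.3] 0.68 [ 545.7 -385.5   87. ]
[(np.int32(1013), 539.4, -384.6, 37, 42, 29.7, [259.0, 178.0])]
[433.1  91.6] 0.87 [ 571.4 -152.9    0. ]
scene glue0 [(array([212.2, 253.5]), 0.46, array([ 570., -147.]))]
scene lens_red [(array([287.8, 203.4]), 0.88, array([555.,  88.])), (array([278.2, 247.1]), 0.74, array([643.,  -6.])), (array([279.2, 241.6]), 0.24, array([633.,   5.]))]
scene lens_blue [(array([209.8, 254.4]), 0.93, array([ 569., -153.]))]
scene meter [(array([279.4, 248.6]), 0.6, array([648.,  -6.]))]
top glue0 []
top lens_red [(array([231.3, 201.2]), 0.64, array([545.,  93.]))]
top lens_blue [(array([319.4, 193.9]), 0.54, array([ 573., -153.])), (array([312.7, 168.3]), 0.41, array([ 646., -134.]))]
top meter [(array([268.7, 171.7]), 0.6, array([633.,  -9.]))]
```

View pics/m.png

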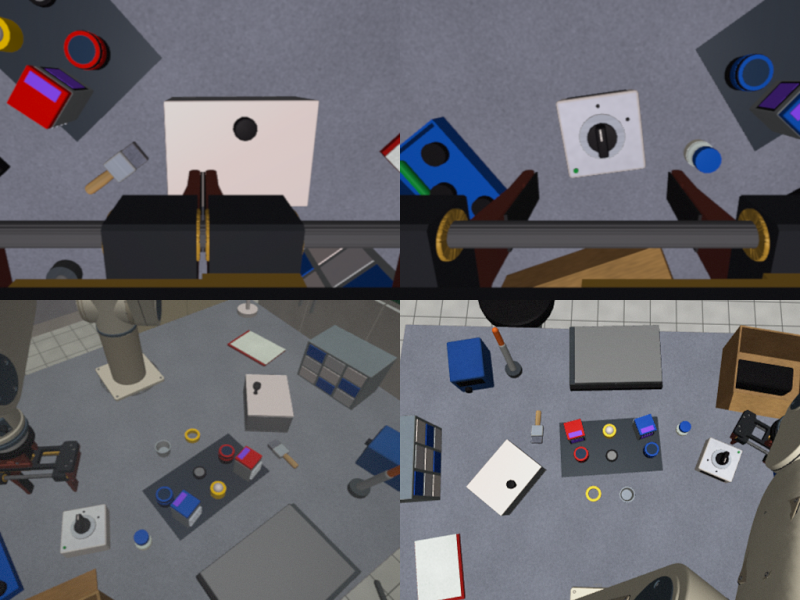

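Run:
```python
from h import *
im=cv2.imread('pics/w16.png');g=cv2.cvtColor(im,cv2.COLOR_BGR2GRAY)
print(g[150:206:2,230:292:2])
```

```text
[[197 194 193 193 194 189 153 146 160 165 163 165 165 164 165 164 165 164
  165 164 164 158 160 183 192 191 192 191 192 183 123]
 [196 195 194 193 187 156 159 165 165 164 164 164 164 164 164 163 163 162
  162 162 161 162 161 160 183 191 191 191 192 158  38]
 [196 196 195 189 154 162 165 164 164 163 163 163 162 163 163 163 164 165
  166 167 168 168 169 168 161 165 190 189 189 169  91]
 [195 195 182 154 165 164 164 165 166 165 167 168 165 154 156 158 161 167
  172 171 170 170 169 169 167 156 166 188 188 189 185]
 [194 194 167 167 170 170 171 170 172 167 156 110  72  30  35  43  52  76
  136 164 170 169 168 168 167 168 161 186 191 191 192]
 [194 177 162 173 172 173 172 171 164 100  37  11  13  11   4  12  27  36
   31  73 136 170 170 169 170 170 166 169 192 192 192]
 [191 170 170 170 170 169 169 148  78  32  24   7  10   8  10  13  17  39
   42  36  42 124 167 168 168 167 166 167 185 192 192]
 [180 166 169 169 169 171 149  50  33  37  18  15  17  27  18  22  22  38
   41  41  38  45 138 167 165 164 163 162 176 191 191]
 [171 170 172 172 172 170 102  33  39  35  20  25  72 149  56  35  2
[... 1812 characters left out ...]
   51 154 167 166 166 166 168 176 191 189 189 189 189]
 [193 192 191 190 183 169 170 170 169 169 170 164  78  24  30  29  28  27
   54 160 168 167 167 167 168 186 190 188 189 188 187]
 [193 193 190 190 190 176 171 168 170 169 170 168  93  23  27  31  29  27
   49 158 167 168 170 180 190 189 188 186 187 186 186]
 [193 191 190 189 189 188 184 167 171 168 166 165 117  29  25  28  29  32
   79 161 169 170 184 189 189 188 188 185 186 185 183]
 [192 191 189 187 187 186 186 187 186 185 172 173 165 109  98 113 123 159
  173 171 186 189 189 188 187 185 185 186 185 185 184]
 [189 188 187 185 186 188 187 187 186 189 189 188 186 187 187 187 186 187
  186 186 188 188 186 188 184 185 186 186 185 185 183]]
```

Run:
```python
from h import *
o=ctrl.get_obs()
im=cv2.imread('pics/w16.png');g=cv2.cvtColor(im,cv2.COLOR_BGR2GRAY).astype(float)
T=np.eye(4)
K,C,_=snap('wrist')
rows=np.arange(166,181);cols=np.arange(252,264)
w=np.clip(g[166:181,252:264]-45,0,None);cc=(w*cols).sum(1)/w.sum(1);f=np.polyfit(rows,cc,1);print(f)
fit=lambda r0,r1,edge:None
P=[ray(K,C,(np.polyval(f,r),r),94) for r in(166,180)]
d=P[0]-P[1];print(P,np.degrees(np.arctan2(d[1],d[0])),'bar axis; psi now',psi_of(o['orientation']))
# neck part of the bar past the skirt: rows 194-200
for r in (194,196,198,200):
    x=np.where(g[r,240:280]<70)[0]+240; print(r,x.min(),x.max(),ray(K,C,(x.mean(),r),94).round(1))
for r in (158,202): print(ray(K,C,(256.5,r),94))
```

```text
[1.37975999e-01 2.32853136e+02]
[array([ 529.19927359, -380.66972616,   94.        ]), array([ 542.84723499, -386.27866483,   94.        ])] 157.65867893032387 bar axis; psi now 60.07884957783836
194 253 266 [ 556.7 -392.1   94. ]
196 255 266 [ 559.1 -392.3   94. ]
198 255 266 [ 561.  -393.4   94. ]
200 255 265 [ 562.7 -394.9   94. ]
[ 522.46725627 -375.90355752   94.        ]
[ 562.72175432 -399.18571982   94.        ]
```

Run:
```python
from h import *
plan([(543.5,-386.7,140,67.7),(543.5,-386.7,69,None,25)])
```

```text
from [ 535.9 -381.1  257.7] 60.1
  turn 1 x [0,0,0],[0,0,-0.085]
  shift 3 x [-0.06, -0.02, 0.78]  -> [ 543.1 -387.3  140.7] psi 67.7
  shift 3 x [-0.0, 0.0, 0.48]  -> [ 543.1 -387.3   68.7] psi 67.7
```

Request:
{"fn": "apply_moves", "kwargs": {
  "targets": [
    [0.3,[0,0,0],[0,0,-0.085]],
    [0.3,[-0.06,-0.01,0.78],[0,0,0]],
    [0.3,[-0.06,-0.01,0.78],[0,0,0]],
    [0.3,[-0.06,-0.01,0.78],[0,0,0]],
    [0.3,[0,0,0.48],[0,0,0]],
    [0.3,[0,0,0.48],[0,0,0]],
    [0.3,[0,0,0.46],[0,0,0]],
    [0.3,[0,0,0],[0,0,0]]
  ]
}}

```text
t: 55.52
ee_pos: [542.5, -385.1, 67.8]
orientation: [-0.606, -3.079, -0.003]
ft_force: [0.1, 0.3, -1.2]
width: 56.9
grasp_force: 0.0
```

Request:
{"fn": "apply_moves", "kwargs": {
  "targets": [
    [-0.2,[0,0,0],[0,0,0]],
    [-1,[0,0,0],[0,0,0]],
    [-1,[0,0,0],[0,0,0]],
    [-1,[0,0,0],[0,0,0]]
  ]
}}

```text
t: 56.02
ee_pos: [543.9, -386.0, 70.2]
orientation: [0.607, 3.082, -0.001]
ft_force: [0.3, -0.4, -0.3]
width: 20.6
grasp_force: 0.0
```

Run:
```python
from h import *
o=ctrl.get_obs();print(o['width'],o['grasp_force'],o['ee_pos'],psi_of(o['orientation']),o['ft_force'].round(1),o['moment'].round(2))
K,C,px=snap('scene'); print([(l,[(s,ray(K,C,p,0)[:2].round()) for p,s in pin(l,'scene')]) for l in('lens_red','lens_blue','meter')])
```

```text
20.56976855771294 0.0 [ 543.86629117 -386.02856022   70.23095552] 67.72548879468498 [ 0.3 -0.4 -0.3] [-0.02  0.01  0.  ]
[('lens_red', [(0.68, array([639.,  -2.])), (0.61, array([550.,  92.]))]), ('lens_blue', [(0.9, array([ 568., -151.])), (0.6, array([ 537., -384.])), (0.45, array([422.,  56.]))]), ('meter', [(0.81, array([638.,   2.]))])]
```

Request:
{"fn": "apply_moves", "kwargs": {
  "targets": [
    [-1,[0,0,0],[0,0,0]],
    [-1,[0,0,0],[0,0,0]],
    [-1,[0,0,0],[0,0,0.11]],
    [-1,[0,0,0],[0,0,0.11]],
    [-1,[0,0,0],[0,0,0.11]],
    [-1,[0,0,0],[0,0,0.11]],
    [-1,[0,0,0],[0,0,0.11]],
    [-1,[0,0,0],[0,0,0.11]]
  ]
}}

```text
t: 57.22
ee_pos: [543.6, -386.2, 70.0]
orientation: [2.061, 2.37, -0.0]
ft_force: [-2.4, -0.7, 4.0]
width: 13.7
grasp_force: 30.0
```

Run:
```python
from h import *
o=ctrl.get_obs();print(o['width'],o['grasp_force'],o['ee_pos'],psi_of(o['orientation']),o['ft_force'].round(1),o['moment'].round(2))
```

```text
13.675509314342596 29.999767541885376 [ 543.63222206 -386.19878648   69.99271005] 7.986692605325743 [-2.4 -0.7  4. ] [-0.42  0.5  -0.1 ]
```

Request:
{"fn": "apply_moves", "kwargs": {
  "targets": [
    [-1,[0,0,0],[0,0,0.035]],
    [-1,[0,0,0],[0,0,0]],
    [0.3,[0,0,0],[0,0,0]],
    [0.3,[0,0,0],[0,0,0]],
    [0.3,[0,0,0],[0,0,0]],
    [0.5,[0,0,-0.6],[0,0,0]],
    [1,[0,0,-0.9],[0,0,0]],
    [1,[0,0,-0.9],[0,0,0]]
  ]
}}

```text
t: 58.22
ee_pos: [543.5, -385.6, 190.5]
orientation: [-2.118, -2.319, -0.0]
ft_force: [0.6, -0.6, -0.2]
width: 70.6
grasp_force: 0.0
```

Request:
{"fn": "apply_moves", "kwargs": {
  "targets": [
    [1,[0,0,-0.9],[0,0,0]],
    [1,[0,0,-0.5],[0,0,0]],
    [1,[0,0,0],[0,0,0]],
    [1,[0,0,0],[0,0,0]]
  ]
}}

```text
t: 58.72
ee_pos: [543.1, -385.4, 258.1]
orientation: [-2.117, -2.318, 0.0]
ft_force: [-0.3, 0.7, -0.0]
width: 87.8
grasp_force: 0.0
```

Run:
```python
from h import *
o=ctrl.get_obs();print(o['ee_pos'],psi_of(o['orientation']),o['t'])
K,C,px=snap('wrist','w17.png')
c=np.round(proj(K,C,np.array([543.5,-386.5,94]))).astype(int);print(c)
g=cv2.cvtColor(px,cv2.COLOR_BGR2GRAY)
w=(g>80).astype(np.uint8)[c[1]-14:c[1]+15,c[0]-14:c[0]+15];n,l,st,ce=cv2.connectedComponentsWithStats(w)
for i in range(1,n):
    if 8<st[i,4]<120:
        ys,xs=np.where(l==i);P=np.array([ray(K,C,(x+c[0]-14,y+c[1]-14),94)[:2] for x,y in zip(xs,ys)]);m=P.mean(0);u=np.linalg.svd(P-m)[2][0];print(st[i],m,np.degrees(np.arctan2(u[1],u[0]))%180)
for cam in ['top','scene']:
  K,C,_=snap(cam)
  for l in ('lens_red','lens_blue','meter'): print(cam,l,[(s,ray(K,C,p,0)[:2].round()) for p,s in pin(l,cam)])
```

```text
[ 543.05066797 -385.35805201  258.13686986] 5.18464004368304 58.725
[259 174]
[14  0  3 12 35] [ 543.88573803 -377.62468578] 96.07673430559147
[ 0 19  9 10 55] [ 533.56163153 -399.37873075] 144.07007302940363
[21 22  8  7 41] [ 556.29446742 -397.92565188] 39.71801656588431
top lens_red [(0.76, array([543.,  87.]))]
top lens_blue [(0.64, array([ 579., -153.])), (0.61, array([ 647., -121.]))]
top meter [(0.73, array([637.,  -7.])), (0.27, array([630., 110.]))]
scene lens_red [(0.75, array([457., 341.])), (0.66, array([561.,  88.]))]
scene lens_blue []
scene meter [(0.8, array([641.,  -4.]))]
```

```bash
python3 -c "
from h import *
print(ctrl.close_job())"
```

```text
the job is handed in; nothing more can be done
None
```

I handed the job in at about 59 s: both lenses stand 22–24 mm from their lamp windows, the meter is within about 3 mm of midway, both bottles are in the shut box, and the timer was turned last and rests clicked over; one rule slipped, as I viewed 16 pictures instead of the 14 allowed.

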